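# Set up the glaze spray stand for a batch of test tiles

## Robot

A 6-joint arm with a two-finger parallel gripper is mounted at the origin on the work surface. World frame = base frame: x ahead of the robot, y to its left, z up, the work surface at z = 0. Lengths are in m, angles in rad, forces in N, time in s.
With the tool pointing down it reaches from about 0.3 to 0.775 m from the base axis. Payload 14.6 kg.
Tool frame: the origin (TCP) lies at the very end of the fingers, on their centre line; the grasp point (between the pads) lies 19 mm behind it; z points along the fingers, y is the line along which they close (so a half turn about z gives the same grasp; the last joint's range is limited). The gripper opens to 94 mm and grips with 3 to 60 N. Pads are 16 mm wide; open, the fingers measure 119 mm over their backs; the gripper's body (75 mm by 177 mm) begins 78 mm behind the grasp point.
Start: joints at [1.177, 0.3, 1.521, -0, 1.321, -0.067], TCP at [0.177, 0.521, 0.205] pointing down, gripper open.
Joint ranges: [-3.03, 3.03], [-0.79, 2.21], [0.23, 2.52], [-1.04, 4.18], [0, 3.07], [-2.55, 2.55]. Speed limits (rad/s): [2.22, 2.22, 2.57, 3.14, 3.14, 3.14].

## Interface

Orientations are given as [roll, pitch, yaw] about the fixed x, y, z axes, in that order (R = Rz(yaw) Ry(pitch) Rx(roll)).
In Python, from station import ctrl gives the robot as it stands.
- The arm moves only by the tool move_arm, never from a script. Its argument "increments" is a list of rows, each a list of 7 numbers: the opening, from 0 (shut) to 1 (fully open), then the shift along the tool's x, y, z in units of 50 mm (1.0 is 50 mm), then the turn, a rotation vector about the tool's x, y, z in rad. In form: [[claw, tx, ty, tz, rx, ry, rz], ...]. A call has 1 to 20 rows; each row shifts and turns the commanded pose from where the row before left it, along the tool's axes as they then stand; what a row does not reach is not made up. A row lasts 1/10 s, in which the tool goes at most 50 mm and 8.59 degrees, less where a joint would pass 70% of its speed; a pose out of reach is approached as far as the arm can. A call is refused whole if a number of a shift passes 1 or a number of a turn 0.15, either way. A call with a gripper value outside its range is refused whole. The fingers move at their own pace and stop on an object; "force" is the grip in N (left out, the last holds). Time passes only in rows, so rows that do not move let the fingers close. It gives the time, the measured TCP pose, the force, the opening and the grip force at its end, in the units of the state.
- ctrl.get_obs(): the state, without advancing time (a new reading comes with each control period).
- ctrl.camera(name): name is "side" or "top" or "wrist"; returns a dict with "color" (420x560x3 uint8, blue, green, red), "K" (3x3 intrinsics, pixels), "pose" (4x4, takes a point from camera to world coordinates); the wrist camera has in their place "tool_from_camera" (4x4, takes a point from camera to tool coordinates, whose origin is the TCP and whose axes are the flange's). Camera axes: x right, y down, z forward; pixel columns grow to the right and rows downward; lengths in m; the calibration is good to about 2 mm. The wrist camera is an equidistant fisheye: a pixel r from the principal point sees the ray r / f radians off the axis. A picture is of the moment at which its call begins: read the wrist's pose just before it. There is no depth.
- ctrl.hand_in(): hands the job in; it is judged then, once.
Trained networks look in a picture, given as the dict that the camera call returned (one of the last four; its "shot" number tells which), for a name from the list of things; names that differ only in an ending like _2 or _b are one class to them, and where a whole thing is asked for, a point or a joint stands for the part that bears it (a point fixed in the world has none). Each returns a list of dicts, best first, with "conf" (0 to 1); they miss things now and then, are a little off and sometimes report something else, mostly with a low value. They report only what shows in the picture. A call takes as long as a camera call. They do not tell look-alikes from the thing itself.
- ctrl.cut_out(name, picture): "mask" (420x560 bool, what is visible of it) and "centre" ([row, column] in pixels, amid what is visible of it).
The state is a dict: "time_s": time; "qpos": joint angles; "joint_vel": joint speeds; "tau": joint torques, N m; "ee_pos": TCP position; "eef_rot": TCP orientation; "force": force on the tool from outside, world axes, zero at the start; "moment": the same for the moment, N m; "grip_width": finger opening in m; "grip_force": force on a finger pad.
Only numpy, scipy, OpenCV 4.12 (cv2) and the standard library are available. Lean on these libraries where they do the work, as an engineer would, in place of code of your own. Each camera call takes 0.05 s, during which the arm holds its last target. There are 200 camera calls.

## Task

Get the spray stand ready: first crank the handwheel until the gun slide's pointer stands on the red line of its scale; then turn the turntable until the hole in its yellow ear lines up with the hole in the blue bracket, take the orange-headed pin from its parking block and push it fully home through both. Only once the turntable is pinned, stand every test tile there is upright on the turntable, each centred on a white spot of its own. Do not shift or tip the two jars and the rock.

Things in the scene. Friction and masses are not known exactly. Their poses are not given: they have to be found in the camera images.
- wheel_axis (a point): Centre of the black handwheel (130 mm across) that lies flat on top of the blue gearbox of the spray-gun slide; the point is on its vertical axis, at the height of the wheel's upper face (114 mm above the table). The slide unit is fixed to the table; from the gearbox its rail runs away along this point's x axis, 310 mm long, up to 180 mm high at the little spray gun on the green carriage.
- crank_grip (a point): Top centre of the upright red crank grip on the handwheel: a free-spinning cylinder 18 mm across and 45 mm tall standing on the wheel's upper face, 50 mm from the wheel's axis.
- wheel (a joint): Angle of the handwheel in rad; grows when cranked clockwise seen from above. It may turn many times (end stops below -0.3 and above 36). One turn clockwise drives the green carriage and its pointer 20 mm away from the gearbox; counter-clockwise brings it back. Needs about 2 to 3 N at the grip and stays where it is left.
- pointer (a point): Tip of the thin black pointer on the green carriage of the slide, lying over the white scale (black ticks every 10 mm).
- red_line: Red line, 4 mm wide, across the white scale of the slide, at the place to be set; fixed. Origin at its centre, x axis along the direction in which the pointer travels (away from the gearbox), z up.
- turntable (a point): Centre of the upper face (70 mm above the table) of the round aluminium turntable, 250 mm across and 12 mm thick; turns with it, z up. A yellow ear with a hole sticks out of its rim in the direction of this point's y axis, a black upright post stands on the opposite side. Its stand is fixed to the table.
- disc (a joint): Angle of the turntable in rad, counter-clockwise seen from above; 0 where the hole in its yellow ear is exactly over the hole in the blue bracket. Range -1.3 to 1.3. Needs about 1.5 N at the post; stays where it is left.
- post (a point): Top centre of the black upright post (16 mm across, 40 mm tall) fixed on the turntable 105 mm from its axis; the handle to turn it by.
- ear_hole (a point): Centre of the 18 mm round hole in the turntable's yellow ear (50 x 50 x 12 mm), at its upper face (70 mm above the table), 150 mm from the turntable's axis.
- bracket_hole (a point): Centre of the 18 mm round hole, all the way through, in the fixed blue bracket (50 x 50 mm), at its upper face, 54 mm above the table, 4 mm below the ear when that is over it; 150 mm from the turntable's axis. z up.
- pin: Locking pin: steel shank 14 mm across and 60 mm long with a tapered tip, under an orange cylindrical head 26 mm across and 40 mm tall; about 120 g. Origin at the tip, z up along the pin to the head. It starts standing in an 18 mm hole in a wooden parking block (46 x 46 x 65 mm, fixed), its head resting on the block's top. Fully home in the ear and bracket the head rests on the ear and the tip is 10 mm above the table.
- pin_head (a point): Centre of the top of the pin's orange head, 100 mm above its tip.
- spot0 (a point): Centre of one of the four white round spots (52 mm across, black dot in the middle) painted on the turntable's upper face, 75 mm from its axis; turns with it.
- spot1 (a point): Centre of one of the four white round spots (52 mm across, black dot in the middle) painted on the turntable's upper face, 75 mm from its axis; turns with it.
- spot2 (a point): Centre of one of the four white round spots (52 mm across, black dot in the middle) painted on the turntable's upper face, 75 mm from its axis; turns with it.
- spot3 (a point): Centre of one of the four white round spots (52 mm across, black dot in the middle) painted on the turntable's upper face, 75 mm from its axis; turns with it.
- tile0: Glaze test tile, ochre, an upside-down T: foot 50 (x) x 56 (y) x 12 mm, on it an upright wall 10 mm thick (along x), 50 mm wide (along y), up to 90 mm above the underside; about 200 g. Stands on its foot on the table. Origin at the centre of the underside, z up. May be absent.
- tile1: Glaze test tile, dark maroon, an upside-down T: foot 50 (x) x 56 (y) x 12 mm, on it an upright wall 10 mm thick (along x), 50 mm wide (along y), up to 90 mm above the underside; about 200 g. Stands on its foot on the table. Origin at the centre of the underside, z up. May be absent.
- tile2: Glaze test tile, petrol blue, an upside-down T: foot 50 (x) x 56 (y) x 12 mm, on it an upright wall 10 mm thick (along x), 50 mm wide (along y), up to 90 mm above the underside; about 200 g. Stands on its foot on the table. Origin at the centre of the underside, z up. May be absent.
- tile3: Glaze test tile, grey-green, an upside-down T: foot 50 (x) x 56 (y) x 12 mm, on it an upright wall 10 mm thick (along x), 50 mm wide (along y), up to 90 mm above the underside; about 200 g. Stands on its foot on the table. Origin at the centre of the underside, z up. May be absent.
- jar_white: Bystander: clear jar with white cap, 64 mm across, 75 mm tall. Origin under its centre.
- jar_amber: Bystander: amber jar with white cap, 60 mm across, 90 mm tall. Origin under its centre.
- rock: Bystander: grey rock, 100 x 70 mm, about 75 mm tall. Origin under its centre.
Not all that is in view belongs to the job. What is shaped like the tile2 but pink or purple is not meant.

How it is judged:
On the way, in this order (a step that is already met when the one before it is completed fails the run):
1. the pointer stands on the red line (x of pointer in the frame of red_line between -0.003 and 0.003 m and velocity of joint wheel between -0.2 and 0.2 rad/s), for 0.3 s.
2. the hole in the ear is over the hole in the bracket (horizontal distance between ear_hole and bracket_hole below 0.005 m), for 0.2 s.
3. the pin is fully home through ear and bracket (horizontal distance between each of ear_hole, pin and bracket_hole below 0.005 m and z of pin_head in the frame of bracket_hole below 0.06 m and angle between pin's own z axis and vertical below 0.1 rad and linear speed of pin below 0.03 m/s), for 0.2 s.
4. every tile present stands on a white spot ((horizontal distance between tile0 and spot0 below 0.015 m or horizontal distance between tile0 and spot1 below 0.015 m or horizontal distance between tile0 and spot2 below 0.015 m or horizontal distance between tile0 and spot3 below 0.015 m) and angle between each of tile0, tile1, tile2, tile3's own z axis and vertical below 0.1 rad and linear speed of each of tile0, tile1, tile2, tile3 below 0.03 m/s and z of tile0 in the frame of turntable between -0.006 and 0.006 m and (horizontal distance between tile1 and spot0 below 0.015 m or horizontal distance between tile1 and spot1 below 0.015 m or horizontal distance between tile1 and spot2 below 0.015 m or horizontal distance between tile1 and spot3 below 0.015 m) and z of tile1 in the frame of turntable between -0.006 and 0.006 m and (horizontal distance between tile2 and spot0 below 0.015 m or horizontal distance between tile2 and spot1 below 0.015 m or horizontal distance between tile2 and spot2 below 0.015 m or horizontal distance between tile2 and spot3 below 0.015 m) and z of tile2 in the frame of turntable between -0.006 and 0.006 m and (horizontal distance between tile3 and spot0 below 0.015 m or horizontal distance between tile3 and spot1 below 0.015 m or horizontal distance between tile3 and spot2 below 0.015 m or horizontal distance between tile3 and spot3 below 0.015 m) and z of tile3 in the frame of turntable between -0.006 and 0.006 m), for 0.2 s.
At the end, for the whole second after the job is handed in: Pointer within 3 mm of the middle of the red line; ear and bracket holes within 5 mm of each other, the pin upright through both, its head down on the ear to within 4 mm; every tile present upright (within 0.1 rad), at rest on the turntable, its centre within 15 mm of the centre of a white spot (all of step 1 and all of step 3 and all of step 4); the robot touches nothing.
It fails at once if a jar or the rock is shifted by more than 30 mm or tipped (distance of any of jar_white, jar_amber, rock from where it was at the start of the episode above 0.03 m or angle between any of jar_white, jar_amber, rock's own z axis and vertical above 0.4 rad).
It fails at once if a tile is set on the turntable while it is not pinned (contact force between any of tile0, tile1, tile2, tile3 and disc above 0.8 N and distance between pin and bracket_hole above 0.06 m).
Of tile0, tile1, tile2, tile3 only 2 to 4 are there at a start; the rules pass over those that are not, and their reading is None.
At some moment in a run one of tile0, tile1, tile2, tile3 may be knocked a few centimetres aside while the robot is not near it.
It also fails if it takes over 210 s, if anything falls off the work surface, if the arm or the gripper's body presses on something with over 40 N, if the wrist force passes 120 N, or if a joint passes its speed limit or range.

## Working session

There is one attempt and no reset: what is moved stays moved. The work goes in short steps, Python scripts to look and compute and a tool call to move; the robot and the scene stay as the last step left them, time stands still between calls to the robot, and variables do not carry over. Pictures are saved under pics/ and viewed, at most 14 in all, crops included, and the job is handed in when it is done.

Besides the shell and the picture viewer there is one more tool, called after "Request:" as name(argument=value, ...) on one line, values as JSON. move_arm: Moves the arm, as the interface text tells. Its arguments: {"type":"object","properties":{"increments":{"type":"array","items":{"type":"array","items":{"type":"number"}}},"force":{"type":"number"}},"required":["increments"]}

```bash
mkdir -p pics
cat > h.py <<'E'
import numpy as np, cv2
from station import ctrl
from scipy.spatial.transform import Rotation as R
def ray(pic,rc):
    K=pic["K"]; r,c=rc
    P=pic["pose"]; d=P[:3,:3]@np.array([(c-K[0,2])/K[0,0],(r-K[1,2])/K[1,1],1]); return P[:3,3],d
def onz(pic,rc,z):
    o,d=ray(pic,rc); return o+d*(z-o[2])/d[2]
def proj(pic,p):
    P=np.array(pic["pose"]); q=P[:3,:3].T@(np.array(p)-P[:3,3]); K=pic["K"]
    return (K[1,1]*q[1]/q[2]+K[1,2],K[0,0]*q[0]/q[2]+K[0,2])
def wrist():
    o=ctrl.get_obs(); T=np.eye(4); T[:3,:3]=R.from_euler('xyz',o["eef_rot"]).as_matrix(); T[:3,3]=o["ee_pos"]
    p=ctrl.camera("wrist"); p["W"]=T@np.array(p["tool_from_camera"]); return p
def wonz(p,rc,z):
    K=p["K"]; v=np.array([rc[1]-K[0,2],rc[0]-K[1,2]]); r=np.hypot(*v); th=r/K[0,0]
    d=np.array([*(v/max(r,1e-9)*np.sin(th)),np.cos(th)]); d=p["W"][:3,:3]@d; o=p["W"][:3,3]
    return o+d*(z-o[2])/d[2]
E
python3 - <<'E'
from h import *
np.set_printoptions(precision=3,suppress=True)
H={"wheel_axis":.114,"crank_grip":.159,"pointer":.1,"red_line":.1,"turntable":.07,"post":.11,"ear_hole":.07,"bracket_hole":.054,"pin":.1,"pin_head":.105,"spot0":.07,"tile0":.05,"tile1":.05,"tile2":.05,"tile3":.05,"jar_white":.04,"jar_amber":.045,"rock":.04}
for n in("top","side"):
    p=ctrl.camera(n); cv2.imwrite(f"pics/{n}.png",p["color"]); print(n,p["K"][0],p["pose"])
    for k,z in H.items():
        for d in ctrl.cut_out(k,p)[:5]:
            print(k,round(d["conf"],2),np.round(d["centre"]),d["mask"].sum(),onz(p,d["centre"],z)[:2])
o=ctrl.get_obs();print(o)
E
```

```text
top [428.043   0.    285.079] [[ 0.005 -0.998  0.07   0.505]
 [-1.    -0.004  0.003  0.008]
 [-0.003 -0.07  -0.998  1.312]
 [ 0.     0.     0.     1.   ]]
wheel_axis 0.62 [215. 395.] 4363 [ 0.58  -0.296]
wheel_axis 0.24 [222. 284.] 6257 [0.559 0.016]
wheel_axis 0.24 [228. 191.] 336 [0.539 0.274]
pointer 0.84 [214. 394.] 456 [ 0.584 -0.297]
turntable 0.98 [218. 282.] 6052 [0.57 0.02]
post 0.87 [221. 284.] 6055 [0.56  0.015]
post 0.53 [145. 299.] 716 [ 0.778 -0.026]
ear_hole 0.59 [220. 287.] 6023 [0.567 0.006]
bracket_hole 0.75 [217. 284.] 6365 [0.576 0.016]
pin 0.48 [219. 284.] 6018 [0.568 0.014]
pin_head 0.26 [220. 282.] 6167 [0.565 0.02 ]
spot0 0.76 [221. 285.] 5888 [0.564 0.013]
spot0 0.28 [256. 381.] 52 [ 0.463 -0.265]
tile0 0.85 [263. 194.] 326 [0.44 0.28]
tile0 0.85 [230. 190.] 296 [0.537 0.293]
tile0 0.76 [235. 158.] 326 [0.52  0.385]
tile0 0.57 [194. 175.] 378 [0.641 0.338]
tile0 0.57 [185. 124.] 389 [0.67  0.492]
tile1 0.85 [263. 194.] 326 [0.44 0.28]
tile1 0.85 [230. 190.] 296 [0.537 0.293]
tile1 0.76 [235. 158.] 326 [0.52  0.385]
tile1 0.57 [194. 175.] 378 [0.641 0.338]
til
[... 2081 characters left out ...]
0.68 [202. 192.] 334 [0.428 0.25 ]
tile3 0.65 [180. 242.] 224 [0.619 0.298]
jar_white 0.59 [373. 334.] 1355 [ 0.488 -0.447]
jar_white 0.44 [225. 268.] 4218 [0.59  0.038]
jar_amber 0.88 [181. 278.] 448 [0.726 0.235]
rock 0.94 [220. 340.] 827 [ 0.786 -0.04 ]
{'time_s': 1.9, 'qpos': array([ 1.177,  0.3  ,  1.521, -0.   ,  1.321, -0.067]), 'joint_vel': array([-0.001, -0.001, -0.001, -0.001, -0.002, -0.   ]), 'tau': array([  0.   , -53.166, -35.291,   0.071,   0.021,   0.   ]), 'ee_pos': array([0.177, 0.521, 0.205]), 'eef_rot': array([-3.142,  0.   ,  2.815]), 'force': array([ 0.447, -0.089,  0.678]), 'moment': array([-0.006,  0.025, -0.032]), 'grip_force': 0.0, 'grip_width': 0.09381120276041427}
```

View pics/top.png

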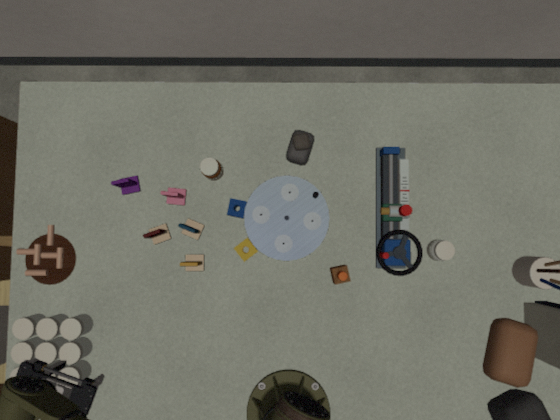

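View pics/side.png

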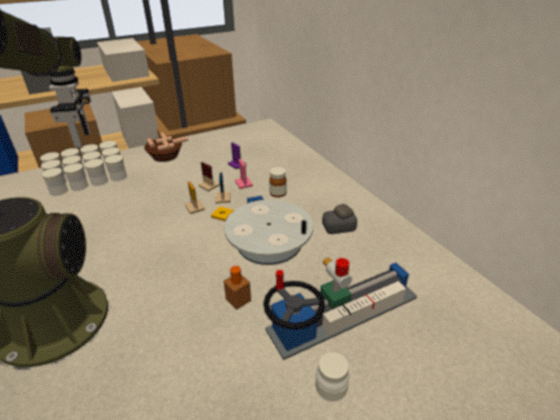

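The top view shows the slide with its wheel at (400,252), the turntable at (287,218), the pin at (341,275), and three tiles: ochre (193,263), maroon (155,233) and petrol (190,229). The pink and purple ones are decoys. There is no grey-green tile in view. The side view agrees.

Run:
```python
from h import *
p=ctrl.camera("top")["color"]; 
a=cv2.resize(p[135:285,360:460],None,fx=4,fy=4,interpolation=cv2.INTER_CUBIC)
b=cv2.resize(p[165:290,130:225],None,fx=4,fy=4,interpolation=cv2.INTER_CUBIC)
b=np.vstack([b,np.zeros((100,380,3),np.uint8)])
cv2.imwrite("pics/crop1.png",np.hstack([a,b]))
```

```text
(no output)
```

View pics/crop1.png

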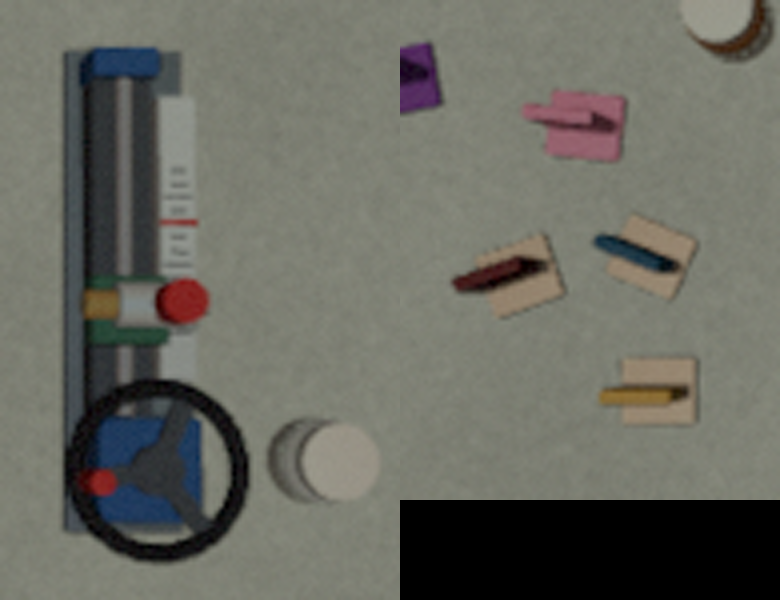

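The crop shows the wheel centre at (158,470), the grip at (103,482) and the red line at (179,222). The pointer is hidden under the gun cup near row 305.

Run:
```python
from h import *
np.set_printoptions(precision=3,suppress=True)
p=ctrl.camera("top");s=ctrl.camera("side")
for n,c,r,z in [("wheel",399.5,252.5,.114),("grip",385.75,255.5,.159),("red",404.75,190.5,.06),("pinhead",342,275.5,.105),("post",316,195,.11),("tt",287,218,.07),("ear",246.5,250,.07),("brk",237.5,208.5,.054)]:
    print(n,onz(p,(r,c),z))
g=lambda a,lo:None
# bright green/yellow, blue bits refinement: holes etc later
a=s["color"][250:345,260:425]
cv2.imwrite("pics/crop2.png",cv2.resize(a,None,fx=4.8,fy=4.8,interpolation=cv2.INTER_CUBIC))
```

```text
wheel [ 0.475 -0.307  0.114]
grip [ 0.468 -0.258  0.159]
red [ 0.655 -0.339  0.06 ]
pinhead [ 0.41  -0.148  0.105]
post [ 0.635 -0.075  0.11 ]
tt [0.572 0.006 0.07 ]
ear [0.479 0.123 0.07 ]
brk [0.6   0.153 0.054]
```

View pics/crop2.png

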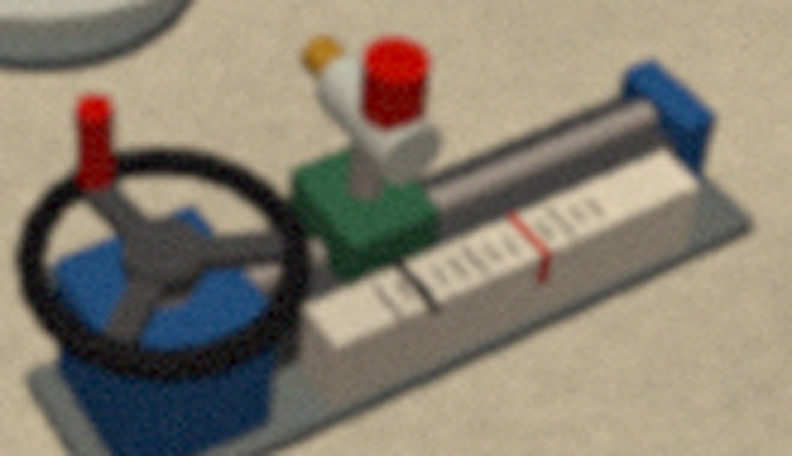

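Request:
move_arm(increments=[[0.5, -0.8, 0.3, 0, 0, 0, 0.15], [0.5, -0.8, 0.3, 0, 0, 0, 0.15], [0.5, -0.8, 0.3, 0, 0, 0, 0.15], [0.5, -0.8, 0, 0, 0, 0, 0.15], [0.5, -0.8, 0, 0, 0, 0, 0.15], [0.5, -0.8, 0, 0, 0, 0, 0.15], [0.5, -0.8, 0, 0, 0, 0, 0.15], [0.5, -0.8, 0, 0, 0, 0, 0.15], [0.5, -0.8, 0, 0, 0, 0, 0.05], [0.5, -0.8, 0, 0, 0, 0, 0]])

```text
time_s: 3.05
ee_pos: [0.3971, 0.2522, 0.2054]
eef_rot: [3.141, 0.0, 1.563]
force: [1.2, 0.5, 1.1]
grip_width: 0.0468
grip_force: 0.0
```

Request:
move_arm(increments=[[0.5, -0.85, 0.12, 0, 0, 0, 0], [0.5, -0.85, 0.12, 0, 0, 0, 0], [0.5, -0.85, 0.12, 0, 0, 0, 0], [0.5, -0.85, 0.12, 0, 0, 0, 0], [0.5, -0.85, 0.12, 0, 0, 0, 0], [0.5, -0.85, 0.12, 0, 0, 0, 0], [0.5, -0.85, 0.12, 0, 0, 0, 0], [0.5, -0.85, 0.12, 0, 0, 0, 0], [0.5, -0.85, 0.12, 0, 0, 0, 0], [0.5, -0.85, 0.12, 0, 0, 0, 0], [0.5, -0.85, 0.12, 0, 0, 0, 0], [0.5, -0.85, 0.1, 0, 0, 0, 0], [0.5, 0, 0, 0, 0, 0, 0]])

```text
time_s: 4.35
ee_pos: [0.4648, -0.2604, 0.2049]
eef_rot: [-3.141, 0.0, 1.561]
force: [-0.2, -0.1, 0.3]
grip_width: 0.0471
grip_force: 0.0
```

Run:
```python
from h import *
np.set_printoptions(precision=3,suppress=True)
p=ctrl.camera("top");s=ctrl.camera("side")
o1,d1=ray(p,(190.5,404.75));o2,d2=ray(s,(298.5,370.6))
A=np.array([d1,-d2]).T;t=np.linalg.lstsq(A,o2-o1,rcond=None)[0];q=o1+d1*t[0];q2=o2+d2*t[1];print(q,q2)
print(onz(s,(298.5,370.6),q[2]),onz(s,(309.8,347.5),q[2]))
w=wrist();print(w["W"],w["K"][0])
cv2.imwrite("pics/w1.png",w["color"])
for d in ctrl.cut_out("crank_grip",w)[:2]:print(d["conf"],d["centre"],d["mask"].sum(),wonz(w,d["centre"],.159))
```

```text
[ 0.655 -0.34   0.058] [ 0.658 -0.342  0.059]
[ 0.659 -0.341  0.058] [ 0.594 -0.343  0.058]
[[ 1.    -0.008 -0.002  0.466]
 [-0.008 -0.97  -0.241 -0.188]
 [-0.     0.241 -0.97   0.384]
 [ 0.     0.     0.     1.   ]] [325.192   0.    282.091]
0.64 [228.7, 288.4] 667 [ 0.47  -0.256  0.159]
```

View pics/w1.png

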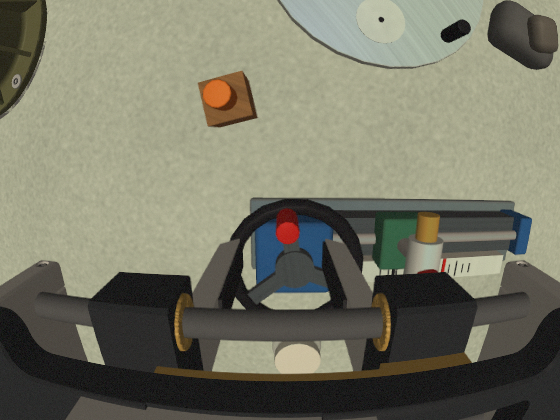

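The wrist picture shows the grip top at (288,233), inside the finger span. The pin is at (218,95) and the post at (455,32).

Request:
move_arm(increments=[[0.5, 0.06, 0.08, 0.5, 0, 0, 0], [0.5, 0, 0, 0.5, 0, 0, 0], [0.5, 0, 0, 0.5, 0, 0, 0], [0.0, 0, 0, 0, 0, 0, 0], [0.0, 0, 0, 0, 0, 0, 0], [0.0, 0, 0, 0, 0, 0, 0], [0.0, 0, 0, 0, 0, 0, 0]], force=20)

```text
time_s: 5.25
ee_pos: [0.4695, -0.2537, 0.1318]
eef_rot: [3.14, 0.001, 1.565]
force: [-0.8, 0.4, 0.6]
grip_width: 0.0183
grip_force: 0.6
```

```bash
cat > circ.py <<'E'
import sys,numpy as np
from h import *
# args: center x y, dtheta per row (deg), rows
cx,cy,dt,n=map(float,sys.argv[1:5]); o=ctrl.get_obs();x,y=o["ee_pos"][:2];yaw=o["eef_rot"][2]
a=np.arctan2(y-cy,x-cx);r=0.0502;print(np.degrees(a),np.hypot(x-cx,y-cy),o["ee_pos"],o["grip_width"])
px,py=x,y;out=[]
for i in range(1,int(n)+1):
    b=a-np.radians(dt)*i;X,Y=cx+r*np.cos(b),cy+r*np.sin(b);d=np.array([X-px,Y-py])/.05
    tx=d@[np.cos(yaw),np.sin(yaw)];ty=d@[np.sin(yaw),-np.cos(yaw)]
    tx,ty=round(tx,3),round(ty,3);out.append([0,tx,ty,0,0,0,0])
    e=np.array([np.cos(yaw),np.sin(yaw)])*tx+np.array([np.sin(yaw),-np.cos(yaw)])*ty
    px+=e[0]*.05;py+=e[1]*.05
print(out)
E
python3 circ.py .475 -.307 18 20
```

```text
95.89487548344803 0.05353834827467905 [ 0.46950142 -0.25374476  0.13180793] 0.0182857971570907
[[0, np.float64(-0.082), np.float64(0.321), 0, 0, 0, 0], [0, np.float64(-0.111), np.float64(0.294), 0, 0, 0, 0], [0, np.float64(-0.197), np.float64(0.245), 0, 0, 0, 0], [0, np.float64(-0.263), np.float64(0.172), 0, 0, 0, 0], [0, np.float64(-0.303), np.float64(0.082), 0, 0, 0, 0], [0, np.float64(-0.313), np.float64(-0.015), 0, 0, 0, 0], [0, np.float64(-0.294), np.float64(-0.112), 0, 0, 0, 0], [0, np.float64(-0.245), np.float64(-0.196), 0, 0, 0, 0], [0, np.float64(-0.172), np.float64(-0.263), 0, 0, 0, 0], [0, np.float64(-0.083), np.float64(-0.303), 0, 0, 0, 0], [0, np.float64(0.016), np.float64(-0.314), 0, 0, 0, 0], [0, np.float64(0.111), np.float64(-0.294), 0, 0, 0, 0], [0, np.float64(0.197), np.float64(-0.244), 0, 0, 0, 0], [0, np.float64(0.263), np.float64(-0.173), 0, 0, 0, 0], [0, np.float64(0.303), np.float64(-0.082), 0, 0, 0, 0], [0, np.float64(0.313), np.float64(0.015), 0, 0, 0, 0], [0, np.float64(0.294), np.float64(0.112), 0, 0, 0, 0], [0, np.float64(0.245), np.float64(0.196), 0, 0, 0, 0], [0, np.float64(0.172), np.float64(0.263), 0, 0, 0, 0], [0, np.float64(0.083), np.float64(0.303), 0, 0, 0, 0]]
```

Request:
move_arm(increments=[[0, 0, 0, 0, 0, 0, 0], [0, -0.082, 0.321, 0, 0, 0, 0], [0, -0.111, 0.294, 0, 0, 0, 0], [0, -0.197, 0.245, 0, 0, 0, 0], [0, -0.263, 0.172, 0, 0, 0, 0], [0, -0.303, 0.082, 0, 0, 0, 0], [0, -0.313, -0.015, 0, 0, 0, 0], [0, -0.294, -0.112, 0, 0, 0, 0], [0, -0.245, -0.196, 0, 0, 0, 0], [0, -0.172, -0.263, 0, 0, 0, 0], [0, -0.083, -0.303, 0, 0, 0, 0]])

```text
time_s: 6.35
ee_pos: [0.4797, -0.3556, 0.1314]
eef_rot: [3.141, -0.003, 1.565]
force: [0.8, 23.0, 12.8]
grip_width: 0.0177
grip_force: 20.0
```

```bash
sed -i 's/round(tx,3),round(ty,3)/round(float(tx),3),round(float(ty),3)/' circ.py; python3 circ.py .475 -.307 18 20; python3 -c "
from h import *
o=ctrl.get_obs();print(o['force'],o['grip_force'])"
```

```text
-84.51196270294304 0.04880055570546954 [ 0.47966718 -0.35557686  0.13144316] 0.01770274826861471
[[0, -0.01, -0.311, 0, 0, 0, 0], [0, 0.113, -0.293, 0, 0, 0, 0], [0, 0.199, -0.243, 0, 0, 0, 0], [0, 0.264, -0.17, 0, 0, 0, 0], [0, 0.303, -0.081, 0, 0, 0, 0], [0, 0.314, 0.018, 0, 0, 0, 0], [0, 0.293, 0.113, 0, 0, 0, 0], [0, 0.243, 0.199, 0, 0, 0, 0], [0, 0.171, 0.264, 0, 0, 0, 0], [0, 0.08, 0.303, 0, 0, 0, 0], [0, -0.018, 0.314, 0, 0, 0, 0], [0, -0.113, 0.293, 0, 0, 0, 0], [0, -0.199, 0.243, 0, 0, 0, 0], [0, -0.264, 0.171, 0, 0, 0, 0], [0, -0.303, 0.08, 0, 0, 0, 0], [0, -0.314, -0.017, 0, 0, 0, 0], [0, -0.293, -0.114, 0, 0, 0, 0], [0, -0.243, -0.198, 0, 0, 0, 0], [0, -0.171, -0.264, 0, 0, 0, 0], [0, -0.08, -0.304, 0, 0, 0, 0]]
[ 0.7628031  23.00906484 12.75808242] 20.001855790615082
```

```bash
python3 circ.py .475 -.305 18 20
```

```text
-84.72773248825125 0.05079174824443175 [ 0.47966718 -0.35557686  0.13144316] 0.01770274826861471
[[0, 0.03, -0.315, 0, 0, 0, 0], [0, 0.115, -0.292, 0, 0, 0, 0], [0, 0.199, -0.243, 0, 0, 0, 0], [0, 0.265, -0.169, 0, 0, 0, 0], [0, 0.304, -0.079, 0, 0, 0, 0], [0, 0.314, 0.018, 0, 0, 0, 0], [0, 0.292, 0.115, 0, 0, 0, 0], [0, 0.243, 0.199, 0, 0, 0, 0], [0, 0.169, 0.265, 0, 0, 0, 0], [0, 0.079, 0.304, 0, 0, 0, 0], [0, -0.018, 0.314, 0, 0, 0, 0], [0, -0.115, 0.292, 0, 0, 0, 0], [0, -0.199, 0.243, 0, 0, 0, 0], [0, -0.265, 0.169, 0, 0, 0, 0], [0, -0.304, 0.079, 0, 0, 0, 0], [0, -0.314, -0.019, 0, 0, 0, 0], [0, -0.292, -0.114, 0, 0, 0, 0], [0, -0.243, -0.2, 0, 0, 0, 0], [0, -0.169, -0.264, 0, 0, 0, 0], [0, -0.079, -0.304, 0, 0, 0, 0]]
```

Request:
move_arm(increments=[[0, 0.05, -0.315, 0, 0, 0, 0], [0, 0.115, -0.292, 0, 0, 0, 0], [0, 0.199, -0.243, 0, 0, 0, 0], [0, 0.265, -0.169, 0, 0, 0, 0], [0, 0.304, -0.079, 0, 0, 0, 0], [0, 0.314, 0.018, 0, 0, 0, 0], [0, 0.292, 0.115, 0, 0, 0, 0], [0, 0.243, 0.199, 0, 0, 0, 0], [0, 0.169, 0.265, 0, 0, 0, 0], [0, 0.079, 0.304, 0, 0, 0, 0]], force=12)

```text
time_s: 7.35
ee_pos: [0.4712, -0.2554, 0.1314]
eef_rot: [3.141, 0.002, 1.565]
force: [-0.8, -12.8, 0.9]
grip_width: 0.0175
grip_force: 12.0
```

```bash
python3 circ.py .475 -.305 18 20|head -1
python3 - <<'E'
from h import *
s=ctrl.camera("side")
cv2.imwrite("pics/crop3.png",cv2.resize(s["color"][250:345,260:425],None,fx=4.8,fy=4.8,interpolation=cv2.INTER_CUBIC))
E
```

```text
94.4158791837885 0.049740921196762364 [ 0.47117018 -0.25540674  0.13135783] 0.017548935275706546
```

View pics/crop3.png

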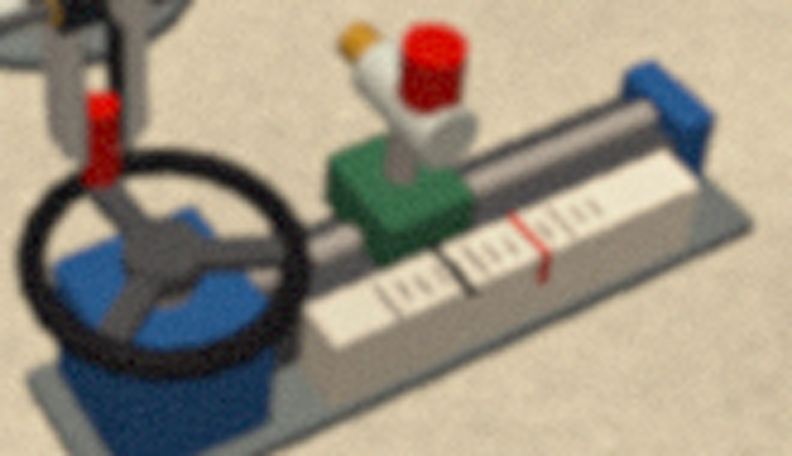

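The pointer has moved to about (457,270), with the red line at (531,233), so the crank works. About 2.2 turns remain.

Request:
move_arm(increments=[[0, -0.045, 0.31, 0, 0, 0, 0], [0, -0.112, 0.29, 0, 0, 0, 0], [0, -0.197, 0.241, 0, 0, 0, 0], [0, -0.262, 0.168, 0, 0, 0, 0], [0, -0.301, 0.078, 0, 0, 0, 0], [0, -0.311, -0.019, 0, 0, 0, 0], [0, -0.289, -0.113, 0, 0, 0, 0], [0, -0.241, -0.198, 0, 0, 0, 0], [0, -0.167, -0.262, 0, 0, 0, 0], [0, -0.078, -0.301, 0, 0, 0, 0], [0, 0.018, -0.311, 0, 0, 0, 0], [0, 0.113, -0.289, 0, 0, 0, 0], [0, 0.197, -0.241, 0, 0, 0, 0], [0, 0.262, -0.168, 0, 0, 0, 0], [0, 0.301, -0.078, 0, 0, 0, 0], [0, 0.311, 0.019, 0, 0, 0, 0], [0, 0.289, 0.113, 0, 0, 0, 0], [0, 0.241, 0.198, 0, 0, 0, 0], [0, 0.167, 0.262, 0, 0, 0, 0], [0, 0.078, 0.301, 0, 0, 0, 0]])

```text
time_s: 9.4
ee_pos: [0.4713, -0.2556, 0.1312]
eef_rot: [3.142, 0.0, 1.565]
force: [-1.5, -8.5, 5.1]
grip_width: 0.0176
grip_force: 12.0
```

```bash
python3 circ.py .475 -.305 18 1|head -1
```

```text
94.2374018398084 0.04958161551730871 [ 0.47133645 -0.25555392  0.13118828] 0.017647121305787734
```

Request:
move_arm(increments=[[0, -0.045, 0.31, 0, 0, 0, 0], [0, -0.112, 0.29, 0, 0, 0, 0], [0, -0.197, 0.241, 0, 0, 0, 0], [0, -0.262, 0.168, 0, 0, 0, 0], [0, -0.301, 0.078, 0, 0, 0, 0], [0, -0.311, -0.019, 0, 0, 0, 0], [0, -0.289, -0.113, 0, 0, 0, 0], [0, -0.241, -0.198, 0, 0, 0, 0], [0, -0.167, -0.262, 0, 0, 0, 0], [0, -0.078, -0.301, 0, 0, 0, 0], [0, 0.018, -0.311, 0, 0, 0, 0], [0, 0.113, -0.289, 0, 0, 0, 0], [0, 0.197, -0.241, 0, 0, 0, 0], [0, 0.262, -0.168, 0, 0, 0, 0], [0, 0.301, -0.078, 0, 0, 0, 0], [0, 0.311, 0.019, 0, 0, 0, 0], [0, 0.289, 0.113, 0, 0, 0, 0], [0, 0.241, 0.198, 0, 0, 0, 0]])

```text
time_s: 11.2
ee_pos: [0.4423, -0.2687, 0.1311]
eef_rot: [-3.141, -0.0, 1.565]
force: [0.1, -4.1, 5.8]
grip_width: 0.0175
grip_force: 12.0
```

```bash
python3 circ.py .475 -.305 18 12
python3 - <<'E'
from h import *
s=ctrl.camera("side");w=wrist()
a=cv2.resize(s["color"][275:335,330:420],None,fx=8,fy=8,interpolation=cv2.INTER_CUBIC)
cv2.imwrite("pics/crop4.png",a)
E
```

```text
131.98848894487892 0.04884966152626108 [ 0.44232049 -0.26869106  0.13107282] 0.017528988571281698
[[0, 0.193, 0.244, 0, 0, 0, 0], [0, 0.083, 0.303, 0, 0, 0, 0], [0, -0.015, 0.314, 0, 0, 0, 0], [0, -0.111, 0.294, 0, 0, 0, 0], [0, -0.196, 0.245, 0, 0, 0, 0], [0, -0.263, 0.173, 0, 0, 0, 0], [0, -0.303, 0.083, 0, 0, 0, 0], [0, -0.313, -0.015, 0, 0, 0, 0], [0, -0.294, -0.111, 0, 0, 0, 0], [0, -0.246, -0.196, 0, 0, 0, 0], [0, -0.172, -0.262, 0, 0, 0, 0], [0, -0.083, -0.303, 0, 0, 0, 0]]
```

View pics/crop4.png

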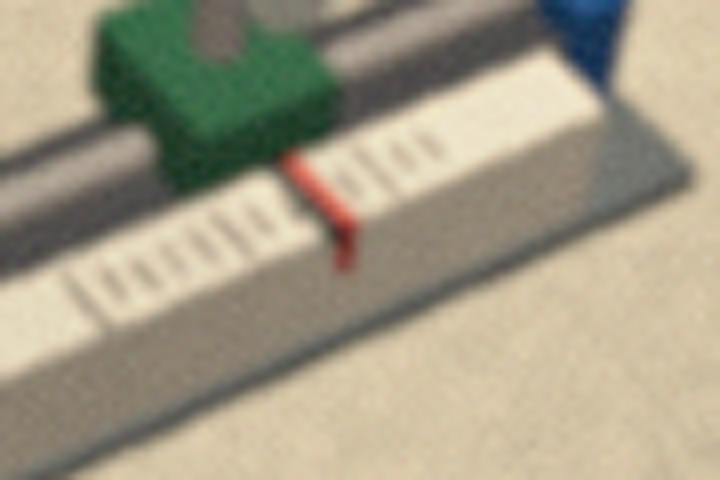

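The pointer is no longer separately visible; it seems to coincide with the red line at (320,190). I'll compare against the first picture to quantify that.

Run:
```python
from h import *
from scipy.ndimage import map_coordinates as mc
s=np.mean([ctrl.camera("side")["color"].astype(float) for _ in range(3)],0); o=cv2.imread("pics/side.png").astype(float)
p=ctrl.camera("side")
np.set_printoptions(precision=0,suppress=True,linewidth=250)
for y in (-.330,-.336,-.342,-.348):
  xs=np.arange(.570,.685,.002)
  rc=np.array([proj(p,(x,y,.058)) for x in xs]).T
  for n,im in(("old",o),("new",s)):
    for ch in (0,2): print(y,n,"B-R"[ch],mc(im[...,ch],rc,order=1))
```

```text
-0.33 old B [158. 156. 147. 144. 146. 156. 155. 154. 154. 136. 109.  86.  85. 117. 142. 151. 155. 154. 154. 154. 158. 155. 153. 154. 156. 157. 157. 154. 151. 153. 156. 157. 160. 163. 165. 166. 165. 161. 162. 163. 155. 146. 128. 107.  97. 119. 140. 152. 154.
 155. 156. 156. 153. 147. 147. 158. 159. 160.]
-0.33 old R [195. 193. 181. 177. 180. 190. 191. 191. 188. 169. 135. 105. 105. 146. 178. 187. 191. 193. 190. 191. 196. 192. 190. 192. 193. 194. 195. 192. 185. 189. 195. 195. 199. 202. 203. 204. 204. 200. 199. 198. 191. 190. 189. 184. 183. 192. 194. 194. 194.
 192. 191. 193. 191. 184. 183. 194. 195. 199.]
-0.33 new B [183. 184. 176. 168. 170. 181. 181. 179. 178. 178. 183. 188. 184. 184. 185. 183. 182. 181. 181. 183. 185. 180. 179. 181. 179. 179. 181. 175. 170. 174. 179. 183. 184. 185. 185. 190. 191. 184. 173. 147. 113.  81.  72.  80. 102. 138. 163. 176. 180.
 180. 179. 182. 175. 170. 172. 182. 184. 185.]
-0.33 new R [223. 224. 218. 208. 209. 224. 222. 221. 222. 220. 224. 229. 225. 226. 227. 223. 223. 225. 222. 223. 227. 222. 221. 223. 221. 221. 223. 217. 210. 215. 222. 224. 227. 227. 22
[... 3091 characters left out ...]
. 204. 200. 194. 189. 194. 199. 194. 194.
 202. 204. 198. 183. 179. 188. 201. 205. 200.]
-0.348 new B [186. 177. 160. 151. 164. 177. 182. 181. 184. 188. 189. 183. 177. 177. 182. 186. 185. 181. 183. 188. 188. 184. 178. 178. 183. 187. 180. 168. 165. 174. 187. 188. 186. 188. 194. 193. 189. 179. 161. 136. 106.  80.  74.  83. 107. 140. 166. 176. 181.
 190. 194. 185. 171. 168. 177. 188. 192. 189.]
-0.348 new R [227. 217. 198. 187. 202. 219. 223. 223. 225. 228. 229. 224. 218. 218. 222. 226. 225. 222. 223. 228. 228. 225. 220. 220. 225. 227. 221. 207. 205. 215. 228. 228. 226. 227. 232. 232. 229. 220. 199. 167. 135. 123. 154. 190. 215. 224. 226. 222. 223.
 229. 232. 227. 211. 208. 218. 228. 231. 229.]
```

```bash
sed -i 's/r=0.0502/r=0.0495/' circ.py; python3 circ.py .475 -.305 17.5 6
```

```text
131.496866329679 0.04857655633374511 [ 0.44281419 -0.26861655  0.1309971 ] 0.017677013302184547
[[0, 0.178, 0.24, 0, 0, 0, 0], [0, 0.081, 0.29, 0, 0, 0, 0], [0, -0.011, 0.301, 0, 0, 0, 0], [0, -0.1, 0.284, 0, 0, 0, 0], [0, -0.181, 0.241, 0, 0, 0, 0], [0, -0.245, 0.175, 0, 0, 0, 0]]
```

Request:
move_arm(increments=[[0, 0.178, 0.24, 0, 0, 0, 0], [0, 0.081, 0.29, 0, 0, 0, 0], [0, -0.011, 0.301, 0, 0, 0, 0], [0, -0.1, 0.284, 0, 0, 0, 0], [0, -0.181, 0.241, 0, 0, 0, 0], [0, -0.245, 0.175, 0, 0, 0, 0], [0, 0, 0, 0, 0, 0, 0]])

```text
time_s: 12.2
ee_pos: [0.5206, -0.2847, 0.131]
eef_rot: [3.14, 0.001, 1.565]
force: [4.1, -0.3, 7.6]
grip_width: 0.0182
grip_force: 12.0
```

```bash
python3 circ.py .475 -.305 10 1|head -1
python3 - <<'E'
from h import *
from scipy.ndimage import map_coordinates as mc
s=np.mean([ctrl.camera("side")["color"].astype(float) for _ in range(3)],0)
p=ctrl.camera("side")
np.set_printoptions(precision=0,suppress=True,linewidth=250)
xs=np.arange(.640,.675,.002)
for y in (-.330,-.339,-.348):
  rc=np.array([proj(p,(x,y,.058)) for x in xs]).T
  for ch in (0,2): print(y,"B-R"[ch],mc(s[...,ch],rc,order=1))
w=wrist(); cv2.imwrite("pics/w2.png",cv2.resize(w["color"][190:300,360:540],None,fx=4,fy=4,interpolation=cv2.INTER_CUBIC))
E
```

```text
24.05819824671019 0.04988396549153957 [ 0.52055064 -0.28466408  0.13103193] 0.018219469106958167
-0.33 B [190. 191. 187. 186. 185. 178. 170. 148. 122. 114. 139. 163. 177. 182. 182. 181. 180. 175.]
-0.33 R [232. 233. 228. 227. 228. 219. 209. 182. 151. 143. 176. 204. 219. 224. 223. 221. 222. 218.]
-0.339 B [193. 193. 181. 175. 181. 190. 183. 155. 122. 121. 145. 167. 171. 171. 175. 186. 185. 175.]
-0.339 R [231. 230. 222. 217. 222. 230. 223. 193. 153. 151. 180. 207. 211. 210. 215. 226. 225. 216.]
-0.348 B [195. 192. 188. 189. 193. 193. 176. 142. 114. 114. 142. 169. 178. 183. 192. 195. 187. 173.]
-0.348 R [232. 230. 227. 228. 231. 232. 217. 175. 141. 140. 176. 208. 220. 225. 231. 233. 227. 215.]
```

View pics/w2.png

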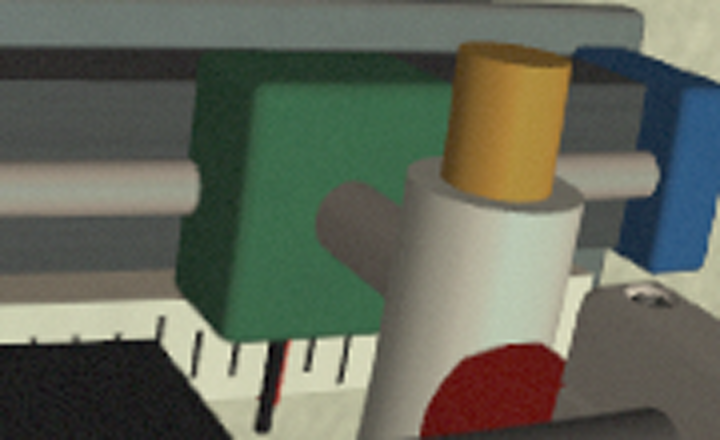

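The wrist crop shows the black pointer at (272,380) covering the left part of the red line, with red still showing at (285,370). Allowing for the pointer's height it is about 2 mm short, so roughly 34° more.

```bash
python3 circ.py .475 -.305 17 2
```

```text
25.296020593710683 0.04983095361666774 [ 0.52005277 -0.28370748  0.13105286] 0.017579061919056047
[[0, -0.283, 0.08, 0, 0, 0, 0], [0, -0.292, 0.001, 0, 0, 0, 0]]
```

Request:
move_arm(increments=[[0, -0.283, 0.08, 0, 0, 0, 0], [0, -0.292, 0.001, 0, 0, 0, 0], [0, 0, 0, 0, 0, 0, 0], [0, 0, 0, 0, 0, 0, 0]])

```text
time_s: 12.85
ee_pos: [0.5247, -0.3134, 0.1311]
eef_rot: [3.137, 0.002, 1.565]
force: [13.0, -3.2, 1.3]
grip_width: 0.0174
grip_force: 12.0
```

```bash
python3 circ.py .475 -.305 10 1|head -1
python3 - <<'E'
from h import *
from scipy.ndimage import map_coordinates as mc
s=np.mean([ctrl.camera("side")["color"].astype(float) for _ in range(3)],0)
p=ctrl.camera("side")
np.set_printoptions(precision=0,suppress=True,linewidth=250)
xs=np.arange(.640,.675,.002)
for y in (-.330,-.339,-.348):
  rc=np.array([proj(p,(x,y,.058)) for x in xs]).T
  for ch in (0,2): print(y,"B-R"[ch],mc(s[...,ch],rc,order=1))
w=wrist();W=w["W"];print(W[:3,3])
def wp(q):
  q=W[:3,:3].T@(np.array(q)-W[:3,3]);th=np.arctan2(np.hypot(q[0],q[1]),q[2]);a=np.arctan2(q[1],q[0]);r=th*w["K"][0,0]
  return (w["K"][1,2]+r*np.sin(a),w["K"][0,2]+r*np.cos(a))
xs=np.arange(.62,.69,.002)
for y in (-.342,-.348,-.352):
  rc=np.array([wp((x,y,.058)) for x in xs]).T
  for ch in (0,2): print(y,"B-R"[ch],mc(w["color"][...,ch].astype(float),rc,order=1))
cv2.imwrite("pics/w3.png",cv2.resize(w["color"][250:300,400:470],None,fx=9,fy=9,interpolation=cv2.INTER_CUBIC))
E
```

```text
-9.556113350335764 0.0503947161686103 [ 0.52469541 -0.3133662   0.13114106] 0.017356166740470774
-0.33 B [194. 196. 192. 189. 188. 182. 175. 152. 120.  97. 109. 139. 166. 181. 186. 185. 184. 180.]
-0.33 R [235. 235. 231. 230. 230. 223. 222. 208. 175. 144. 143. 172. 203. 223. 226. 224. 226. 223.]
-0.339 B [196. 196. 184. 178. 183. 192. 189. 164. 121.  95. 108. 138. 155. 166. 178. 191. 188. 178.]
-0.339 R [233. 233. 224. 219. 224. 232. 233. 216. 173. 136. 139. 170. 191. 206. 219. 229. 228. 220.]
-0.348 B [198. 193. 187. 192. 197. 200. 192. 163. 125.  96. 105. 138. 165. 182. 194. 198. 189. 175.]
-0.348 R [235. 231. 227. 230. 234. 238. 235. 209. 168. 131. 134. 170. 202. 223. 233. 235. 229. 216.]
[ 1. -0.  0.]
-0.342 B [185. 186. 129. 144. 189. 189. 188. 127. 143. 190. 191. 191. 122. 150. 191. 190. 188. 118.  20.  33. 136. 189.  96. 153. 191. 190. 190. 104. 156. 193. 193. 191. 114.  80.  85.]
-0.342 R [214. 214. 147. 165. 216. 215. 215. 145. 165. 217. 217. 216. 139. 171. 217. 215. 214. 165.  45.  36. 155. 216. 109. 176. 216. 217. 216. 119. 177. 218. 218. 218. 131.  94.  99.]
-0.348 B [187. 187. 131. 134. 186. 187. 188. 188. 190. 191. 192. 192. 190. 190. 190. 188. 190. 131.  24.  33. 142. 189. 191. 189. 192. 190. 190.  98. 160. 191. 194. 191. 148.  82.  88.]
-0.348 R [213. 214. 149. 154. 214. 214. 215. 215. 216. 217. 217. 218. 217. 217. 217. 215. 216. 186.  47.  35. 161. 215. 216. 216. 217. 218. 217. 112. 183. 218. 218. 217. 170.  92. 100.]
-0.352 B [169. 168. 170. 171. 174. 174. 169. 171. 168. 172. 173. 174. 175. 175. 176. 178. 147.  92.  23.  34. 151. 177. 176. 179. 183. 180. 183. 181. 178. 179. 182. 182. 148.  83.  88.]
-0.352 R [197. 197. 199. 200. 203. 202. 200. 201. 197. 201. 203. 202. 204. 204. 204. 208. 182. 141.  24.  35. 176. 204. 204. 207. 211. 210. 213. 210. 208. 207. 210. 210. 173.  95. 101.]
```

View pics/w3.png

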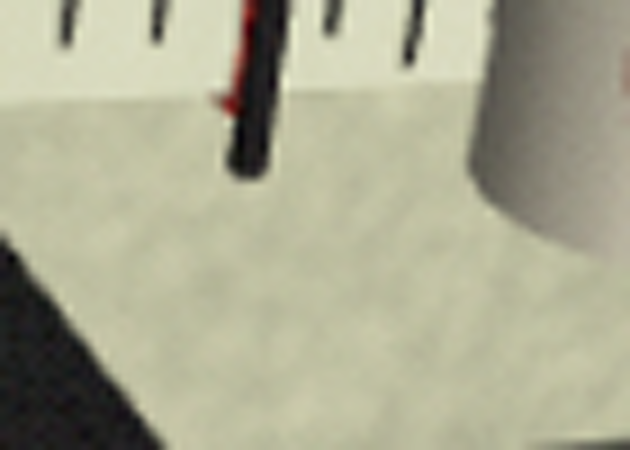

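The pointer now overlaps the red line: a red sliver shows left of it at (235,60), and the two views average to an offset of about +0.5 mm. I'll release and go to the turntable.

Request:
move_arm(increments=[[0, 0, 0, 0, 0, 0, 0], [0.4, 0, 0, 0, 0, 0, 0], [0.4, 0, 0, 0, 0, 0, 0], [0.4, 0, 0, 0, 0, 0, 0], [0.4, 0, 0, -0.5, 0, 0, 0], [0.4, 0, 0, -0.7, 0, 0, 0], [0.4, 0, 0, -0.7, 0, 0, 0], [0.4, 0.7, 0.1, 0, 0, 0, 0], [0.4, 0.7, 0.1, 0, 0, 0, 0], [0.4, 0.7, 0.1, 0, 0, 0, 0], [0.4, 0.7, 0.1, 0, 0, 0, 0], [0.4, 0.7, 0.1, 0, 0, 0, 0], [0.4, 0.7, 0.1, 0, 0, 0, 0], [0.4, 0.7, 0.1, 0, 0, 0, 0], [0.4, 0.3, 0.1, 0, 0, 0, 0], [0.4, 0, 0, 0, 0, 0, 0]])

```text
time_s: 14.7
ee_pos: [0.5644, -0.052, 0.2253]
eef_rot: [-3.141, -0.0, 1.567]
force: [-0.0, -0.6, 0.8]
grip_width: 0.0372
grip_force: 0.0
```

Run:
```python
from h import *
np.set_printoptions(precision=3,suppress=True)
w=wrist();cv2.imwrite("pics/w4.png",w["color"])
o=ctrl.get_obs();print(o["time_s"],o["ee_pos"])
for n,z in(("spot0",.07),("post",.11),("pin_head",.105),("ear_hole",.07),("bracket_hole",.054)):
  for d in ctrl.cut_out(n,w)[:2]:print(n,d["conf"],d["centre"],d["mask"].sum(),wonz(w,d["centre"],z))
```

```text
14.75 [ 0.564 -0.053  0.225]
spot0 0.57 [136.2, 285.1] 43531 [0.568 0.014 0.07 ]
post 0.95 [135.7, 288.7] 43899 [0.571 0.015 0.11 ]
ear_hole 0.79 [137.4, 285.6] 43524 [0.569 0.013 0.07 ]
bracket_hole 0.61 [133.8, 290.3] 45069 [0.574 0.016 0.054]
```

View pics/w4.png

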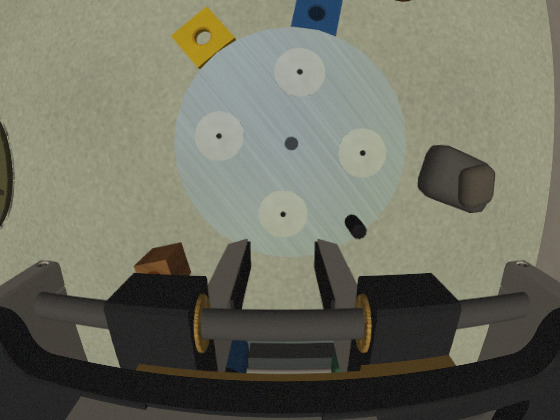

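The wrist picture shows the ear hole (203,37), bracket hole (317,13), disc centre (291,143), post (355,226) and spots at (300,72), (363,153), (283,214) and (219,136).

Run:
```python
from h import *
np.set_printoptions(precision=4,suppress=True)
w=wrist();P={}
im=w["color"]
for n,c,r,z in(("c",291,143,.07),("s0",300,72,.07),("s1",363,153,.07),("s2",283,214,.07),("s3",219,136,.07),("ear",203.5,37,.07),("brk",317,13,.054),("post",358,231,.11)):
  P[n]=wonz(w,(r,c),z)[:2];print(n,P[n])
m=np.mean([P[k] for k in("s0","s1","s2","s3")],0);print("m",m)
for k in("ear","brk","post"):
  d=P[k]-m;print(k,np.hypot(*d),np.degrees(np.arctan2(d[1],d[0])))
hsv=cv2.cvtColor(im,cv2.COLOR_BGR2HSV)
```

```text
c [0.574  0.0043]
s0 [0.5837 0.0782]
s1 [ 0.6495 -0.0054]
s2 [ 0.5653 -0.0705]
s3 [0.4998 0.013 ]
ear [0.4837 0.1208]
brk [0.6041 0.1509]
post [ 0.6376 -0.0779]
m [0.5746 0.0038]
ear 0.14813675229197085 127.85027833475513
brk 0.15000991866072458 78.64401530456566
post 0.1032436361716108 -52.37144820506343
```

Request:
move_arm(increments=[[0.5, -0.26, 0.74, 0.4, 0, 0, 0], [0.5, -0.26, 0.74, 0.4, 0, 0, 0], [0.5, 0, 0, 0.6, 0, 0, 0], [0.5, 0, 0, 0.7, 0, 0, 0], [0.5, 0, 0, 0.7, 0, 0, 0], [0, 0, 0, 0, 0, 0, 0], [0, 0, 0, 0, 0, 0, 0], [0, 0, 0, 0, 0, 0, 0], [0, 0, 0, 0, 0, 0, 0], [0, 0, 0, 0, 0, 0, 0]], force=10)

```text
time_s: 16.05
ee_pos: [0.6386, -0.08, 0.0873]
eef_rot: [3.139, 0.0, 1.565]
force: [-1.7, -1.2, 7.3]
grip_width: 0.0156
grip_force: 10.0
```

Run:
```python
from h import *
o=ctrl.get_obs();print(o["force"],o["ee_pos"],o["grip_width"],o["eef_rot"])
c=np.array([.5745,.004]);b0=np.arctan2(*(o["ee_pos"][:2]-c)[::-1]);yaw=o["eef_rot"][2];print(np.degrees(b0),np.hypot(*(o["ee_pos"][:2]-c)))
px=o["ee_pos"][:2];n=10;out=[]
for i in range(1,n+1):
    b=b0+(np.radians(-101.4)-b0)*i/n;q=c+.105*np.array([np.cos(b),np.sin(b)]);d=(q-px)/.05;px=q
    out.append([0,round(float(d@[np.cos(yaw),np.sin(yaw)]),3),round(float(d@[np.sin(yaw),-np.cos(yaw)]),3),0,0,0,0])
print(out)
```

```text
[-1.72763815 -1.20315633  7.34436589] [ 0.63864211 -0.07996683  0.08733449] 0.015624025559726765 [3.13897775e+00 4.82207298e-04 1.56480486e+00]
-52.62385684179919 0.10566285046974455
[[0, -0.093, -0.154, 0, 0, 0, 0], [0, -0.09, -0.154, 0, 0, 0, 0], [0, -0.077, -0.161, 0, 0, 0, 0], [0, -0.063, -0.167, 0, 0, 0, 0], [0, -0.049, -0.172, 0, 0, 0, 0], [0, -0.034, -0.175, 0, 0, 0, 0], [0, -0.019, -0.178, 0, 0, 0, 0], [0, -0.004, -0.179, 0, 0, 0, 0], [0, 0.012, -0.178, 0, 0, 0, 0], [0, 0.027, -0.177, 0, 0, 0, 0]]
```

Request:
move_arm(increments=[[0, -0.093, -0.154, 0, 0, 0, 0], [0, -0.09, -0.154, 0, 0, 0, 0], [0, -0.077, -0.161, 0, 0, 0, 0], [0, -0.063, -0.167, 0, 0, 0, 0], [0, -0.049, -0.172, 0, 0, 0, 0], [0, -0.034, -0.175, 0, 0, 0, 0], [0, -0.019, -0.178, 0, 0, 0, 0], [0, -0.004, -0.179, 0, 0, 0, 0], [0, 0.012, -0.178, 0, 0, 0, 0], [0, 0.027, -0.177, 0, 0, 0, 0], [0, 0, 0, 0, 0, 0, 0], [0, 0, 0, 0, 0, 0, 0], [0, 0, 0, 0, 0, 0, 0]])

```text
time_s: 17.35
ee_pos: [0.5529, -0.0989, 0.0863]
eef_rot: [3.141, 0.0, 1.565]
force: [-1.5, -0.6, 7.6]
grip_width: 0.0155
grip_force: 10.0
```

Run:
```python
from h import *
o=ctrl.get_obs();print(o["force"],o["ee_pos"],o["grip_width"])
w=wrist();im=w["color"];cv2.imwrite("pics/w5full.png",im)
t=ctrl.camera("top")
a=cv2.resize(t["color"][190:270,215:335],None,fx=5,fy=5,interpolation=cv2.INTER_CUBIC)
b=cv2.resize(im[0:130,:],(600,139))
c=cv2.resize(im[0:60,260:380],(400,200),interpolation=cv2.INTER_CUBIC)
c=np.hstack([c,np.zeros((200,200,3),np.uint8)])
cv2.imwrite("pics/p5.png",np.vstack([a[:400],c]))
```

```text
[-1.52512235 -0.61677984  7.61612789] [ 0.55289743 -0.09886015  0.08631076] 0.01551160449186176
```

View pics/p5.png

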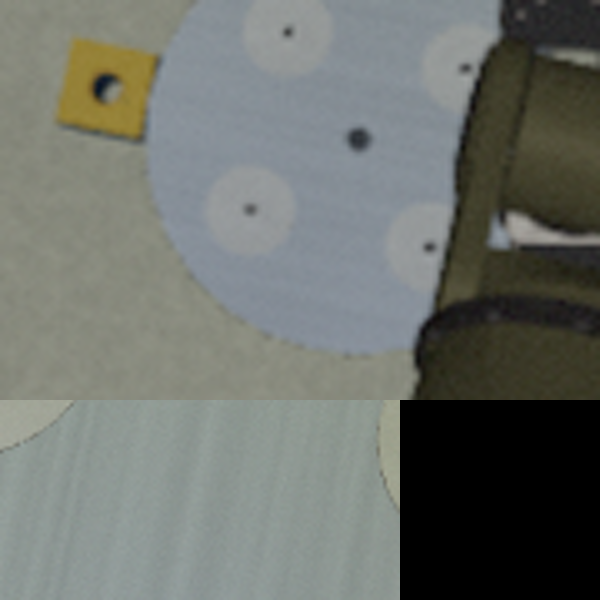

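The top crop shows the ear over the bracket, with its hole at about (107,88) in the crop. I'll release the post, rise, and measure both with the wrist camera.

Request:
move_arm(increments=[[0.4, 0, 0, 0, 0, 0, 0], [0.4, 0, 0, 0, 0, 0, 0], [0.4, 0, 0, 0, 0, 0, 0], [0.4, 0, 0, -0.6, 0, 0, 0], [0.4, 0, 0, -0.8, 0, 0, 0], [0.4, 0.5, 0.2, -0.8, 0, 0, 0], [0.4, 0.8, 0.2, 0, 0, 0, 0], [0.4, 0.8, 0.2, 0, 0, 0, 0], [0.4, 0.8, 0.2, 0, 0, 0, 0], [0.4, 0.7, 0, 0, 0, 0, 0], [0.4, 0, 0, 0, 0, 0, 0]])

```text
time_s: 18.55
ee_pos: [0.5938, 0.0846, 0.195]
eef_rot: [-3.141, -0.0, 1.569]
force: [-0.3, -0.1, 0.2]
grip_width: 0.0374
grip_force: 0.0
```

Run:
```python
from h import *
np.set_printoptions(precision=4,suppress=True)
t=ctrl.camera("top");print("ear top",onz(t,(207.8,236.4),.07),"brk",onz(t,(208.5,237.5),.054))
w=wrist();im=w["color"];o=ctrl.get_obs();print(o["ee_pos"])
hsv=cv2.cvtColor(im,cv2.COLOR_BGR2HSV)
m=cv2.inRange(hsv,(18,120,90),(32,255,255))
n,l,st,ce=cv2.connectedComponentsWithStats(m);i=1+np.argmax(st[1:,4]);x,y,ww,hh,_=st[i];print(st[i])
cn,h=cv2.findContours((l==i).astype(np.uint8),cv2.RETR_CCOMP,cv2.CHAIN_APPROX_NONE)
for c in cn:
  if cv2.contourArea(c)>20: (u,v),r=cv2.minEnclosingCircle(c);M=cv2.moments(c);u,v=M['m10']/M['m00'],M['m01']/M['m00'];print("yellow",cv2.contourArea(c),u,v,wonz(w,(v,u),.07))
y0,x0=max(0,y-10),max(0,x-10)
s=im[y0:y+hh+10,x0:x+ww+10];f=420/max(s.shape[:2])
s=cv2.resize(s,None,fx=f,fy=f,interpolation=cv2.INTER_CUBIC);print(y0,x0,f)
pp=im[150:420];cv2.imwrite("pics/p6.png",s);cv2.imwrite("pics/w6full.png",im)
```

```text
ear top [0.6008 0.1539 0.07  ] brk [0.6    0.1525 0.054 ]
[0.5939 0.0813 0.1951]
[ 261  100   63   62 2598]
yellow 2765.5 291.71710962454046 130.66449707708068 [0.6034 0.1539 0.07  ]
yellow 298.0 291.4753914988814 130.60738255033556 [0.6031 0.1539 0.07  ]
90 251 5.0602409638554215
```

View pics/p6.png

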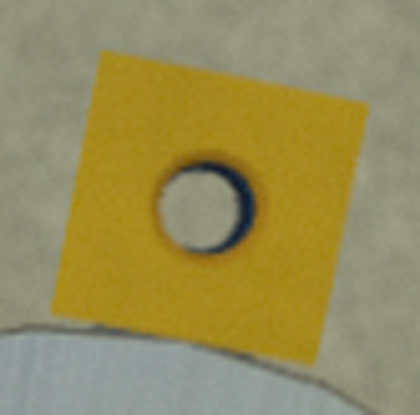

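The ear hole is at (206,208) in the crop, and the see-through is shifted about 1.5 mm to the left, so the holes are aligned well within tolerance. Now to fetch the pin.

Request:
move_arm(increments=[[0.6, -0.8, -0.6, -0.1, 0, 0, 0], [0.6, -0.8, -0.6, -0.1, 0, 0, 0], [0.6, -0.8, -0.6, 0, 0, 0, 0], [0.6, -0.8, -0.6, 0, 0, 0, 0], [0.6, -0.8, -0.6, 0, 0, 0, 0], [0.6, -0.6, -0.6, 0, 0, 0, 0], [0.6, 0, 0, 0, 0, 0, 0], [0.6, 0, 0, 0, 0, 0, 0]])

```text
time_s: 19.45
ee_pos: [0.4126, -0.1487, 0.2057]
eef_rot: [3.141, 0.0, 1.562]
force: [-0.3, 0.9, 0.7]
grip_width: 0.0566
grip_force: 0.0
```

Run:
```python
from h import *
np.set_printoptions(precision=4,suppress=True)
w=wrist();im=w["color"];o=ctrl.get_obs();print(o["ee_pos"],o["eef_rot"])
cv2.imwrite("pics/w7full.png",im)
hsv=cv2.cvtColor(im,cv2.COLOR_BGR2HSV)
m=cv2.inRange(hsv,(4,170,120),(17,255,255))
n,l,st,ce=cv2.connectedComponentsWithStats(m)
for i in np.argsort(-st[1:,4])[:3]+1: print(st[i],ce[i],wonz(w,ce[i][::-1],.105))
for d in ctrl.cut_out("pin_head",w)[:2]:
  ys,xs=np.nonzero(d["mask"]);print(d["conf"],d["centre"],xs.min(),xs.max(),ys.min(),ys.max(),wonz(w,d["centre"],.105),wonz(w,d["centre"],.095))
print("W",w["W"][:3,3])
```

```text
[ 0.4131 -0.148   0.2056] [3.1411 0.0001 1.5633]
[264 201  29  27 601] [277.7671 214.2363] [ 0.4092 -0.1511  0.105 ]
0.55 [210.6, 278.5] 265 292 192 227 [ 0.4099 -0.1477  0.105 ] [ 0.4098 -0.1502  0.095 ]
W [ 0.4134 -0.0797  0.3851]
```

Request:
move_arm(increments=[[0.6, -0.06, -0.07, 0.5, 0, 0, 0], [0.6, 0, 0, 0.7, 0, 0, 0], [0.6, 0, 0, 0.7, 0, 0, 0], [0.6, 0, 0, 0.71, 0, 0, 0], [0.6, 0, 0, 0, 0, 0, 0], [0, 0, 0, 0, 0, 0, 0], [0, 0, 0, 0, 0, 0, 0], [0, 0, 0, 0, 0, 0, 0], [0, 0, 0, 0, 0, 0, 0], [0, 0, 0, 0, 0, 0, 0]], force=25)

```text
time_s: 20.55
ee_pos: [0.41, -0.1507, 0.0758]
eef_rot: [3.14, 0.001, 1.565]
force: [-0.6, 1.1, 8.3]
grip_width: 0.0257
grip_force: 25.0
```

Request:
move_arm(increments=[[0, 0, 0, -0.5, 0, 0, 0], [0, 0, 0, -0.6, 0, 0, 0], [0, 0, 0, -0.6, 0, 0, 0], [0, 0, 0, -0.6, 0, 0, 0], [0, 0, 0, -0.6, 0, 0, 0], [0, 0.7, 0.44, 0, 0, 0, 0], [0, 0.7, 0.44, 0, 0, 0, 0], [0, 0.7, 0.44, 0, 0, 0, 0], [0, 0.7, 0.44, 0, 0, 0, 0], [0, 0.7, 0.44, 0, 0, 0, 0], [0, 0.7, 0.44, 0, 0, 0, 0], [0, 0.7, 0.44, 0, 0, 0, 0], [0, 0.7, 0.44, 0, 0, 0, 0], [0, 0.48, 0.34, 0, 0, 0, 0], [0, 0, 0, 0, 0, 0, 0], [0, 0, 0, 0, 0, 0, 0]])

```text
time_s: 22.15
ee_pos: [0.6041, 0.1524, 0.2194]
eef_rot: [-3.141, 0.0, 1.566]
force: [0.9, -0.3, -0.7]
grip_width: 0.0255
grip_force: 25.0
```

Run:
```python
from h import *
np.set_printoptions(precision=4,suppress=True)
o=ctrl.get_obs();print(o["time_s"],o["ee_pos"],o["eef_rot"],o["force"],o["grip_width"])
w=wrist();im=w["color"];cv2.imwrite("pics/w8full.png",im)
def wp(q):
  W=w["W"];q=W[:3,:3].T@(np.array(q)-W[:3,3]);th=np.arctan2(np.hypot(q[0],q[1]),q[2]);a=np.arctan2(q[1],q[0]);r=th*w["K"][0,0]
  return np.array((w["K"][1,2]+r*np.sin(a),w["K"][0,2]+r*np.cos(a)))
e=o["ee_pos"]
print("ear px",wp((.6033,.1539,.07)),"tip px",wp((e[0],e[1],e[2]-.07)),"head",wp((e[0],e[1],e[2]+.03)))
hsv=cv2.cvtColor(im,cv2.COLOR_BGR2HSV)
for lo,hi in(((18,120,70),(32,255,255)),((4,170,80),(16,255,255))):
  m=cv2.inRange(hsv,lo,hi);n,l,st,ce=cv2.connectedComponentsWithStats(m)
  for i in np.argsort(-st[1:,4])[:2]+1: print(st[i],ce[i])
```

```text
22.15 [0.6041 0.1524 0.2194] [-3.1405  0.0004  1.5655] [ 0.863  -0.2748 -0.6835] 0.025484407250501228
ear px [198.906  280.9756] tip px [220.8455 281.6506] head [273.7814 281.2793]
[ 114  359  320   22 2400] [295.1354 371.6667]
[ 254  170   56   57 2068] [281.2099 197.1678]
[ 258  229   50   66 2341] [280.6262 264.27  ]
[365 100  25  45 199] [371.9698 118.3769]
```

Request:
move_arm(increments=[[0, 0.01, -0.02, 0.5, 0, 0, 0], [0, 0, 0, 0.5, 0, 0, 0], [0, 0, 0, 0.4, 0, 0, 0], [0, 0, 0, 0.2, 0, 0, 0], [0, 0, 0, 0.2, 0, 0, 0], [0, 0, 0, 0, 0, 0, 0]])

```text
time_s: 22.8
ee_pos: [0.6031, 0.1524, 0.1294]
eef_rot: [-3.141, 0.0, 1.564]
force: [0.6, -0.0, -1.7]
grip_width: 0.0257
grip_force: 25.0
```

Request:
move_arm(increments=[[0, 0, 0, 0.15, 0, 0, 0], [0, 0, 0, 0.15, 0, 0, 0], [0, 0, 0, 0.15, 0, 0, 0], [0, 0, 0, 0.15, 0, 0, 0], [0, 0, 0, 0, 0, 0, 0]])

```text
time_s: 23.3
ee_pos: [0.6029, 0.1527, 0.0985]
eef_rot: [-3.14, 0.0, 1.565]
force: [-0.5, 0.4, -1.2]
grip_width: 0.0252
grip_force: 25.0
```

Request:
move_arm(increments=[[0, 0, 0, 0.12, 0, 0, 0], [0, 0, 0, 0.12, 0, 0, 0], [0, 0, 0, 0.1, 0, 0, 0], [0, 0, 0, 0.03, 0, 0, 0], [0, 0, 0, 0, 0, 0, 0], [0, 0, 0, 0, 0, 0, 0]])

```text
time_s: 23.9
ee_pos: [0.6035, 0.1528, 0.0815]
eef_rot: [3.141, -0.0, 1.565]
force: [-0.2, -0.3, -1.0]
grip_width: 0.0258
grip_force: 25.0
```

Request:
move_arm(increments=[[0.6, 0, 0, 0, 0, 0, 0], [0.6, 0, 0, 0, 0, 0, 0], [0.6, 0, 0, 0, 0, 0, 0], [0.6, 0, 0, 0, 0, 0, 0], [0.6, 0, 0, -0.7, 0, 0, 0], [0.6, 0, 0, -0.9, 0, 0, 0], [0.6, 0, 0, -0.9, 0, 0, 0], [0.6, 0.4, -0.8, -0.5, 0, 0, 0], [0.6, 0.4, -0.7, -0.5, 0, 0, 0], [0.6, 0.4, -0.5, 0, 0, 0, 0], [0.6, 0, 0, 0, 0, 0, 0], [0.6, 0, 0, 0, 0, 0, 0]])

```text
time_s: 25.1
ee_pos: [0.5046, 0.2131, 0.2561]
eef_rot: [3.141, -0.0, 1.566]
force: [0.2, -0.3, -0.0]
grip_width: 0.0563
grip_force: 0.0
```

```bash
cat >> h.py <<'E'
def wp(w,q):
  W=w["W"];q=W[:3,:3].T@(np.array(q)-W[:3,3]);th=np.arctan2(np.hypot(q[0],q[1]),q[2]);a=np.arctan2(q[1],q[0]);r=th*w["K"][0,0]
  return np.array((w["K"][1,2]+r*np.sin(a),w["K"][0,2]+r*np.cos(a)))
E
python3 - <<'E'
from h import *
np.set_printoptions(precision=4,suppress=True)
o=ctrl.get_obs();print(o["time_s"],o["ee_pos"],o["eef_rot"])
w=wrist();im=w["color"]
for n in("tile0","pin_head"):
  for d in ctrl.cut_out(n,w)[:6]:
    m=d["mask"];print(n,round(d["conf"],2),d["centre"],m.sum(),wonz(w,d["centre"],.05),np.median(im[m],0))
s=ctrl.camera("side");
for d in ctrl.cut_out("pin_head",s)[:2]:print("side",d["conf"],onz(s,d["centre"],.09))
print("pred head top px",wp(w,(.6035,.1528,.11)))
cv2.imwrite("pics/w9.png",im)
E
```

```text
25.1 [0.5046 0.2131 0.2561] [ 3.141  -0.      1.5658]
tile0 0.95 [125.7, 312.3] 1723 [0.5412 0.291  0.05  ] [107. 140. 165.]
tile0 0.86 [83.8, 389.2] 1981 [0.6358 0.3461 0.05  ] [ 95.  89. 149.]
tile0 0.7 [6.9, 405.4] 525 [0.662  0.4523 0.05  ] [81. 40. 78.]
tile0 0.66 [50.8, 294.2] 1824 [0.5204 0.3818 0.05  ] [ 81.  104.5 117.5]
tile0 0.64 [304.8, 308.4] 7967 [0.5401 0.0568 0.05  ] [139. 156. 148.]
tile0 0.61 [133.3, 233.6] 1627 [0.4483 0.2829 0.05  ] [ 57. 123. 162.]
pin_head 0.77 [247.8, 366.5] 570 [0.6138 0.1385 0.05  ] [ 21.  77. 163.]
pin_head 0.21 [177.1, 449.1] 2488 [0.724  0.2326 0.05  ] [ 82.   99.5 106. ]
side 0.42 [ 0.6657 -0.2886  0.09  ]
side 0.41 [0.6088 0.1501 0.09  ]
pred head top px [254.5026 371.6589]
```

View pics/w9.png

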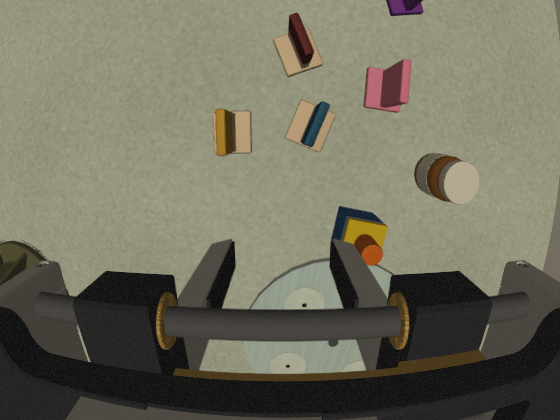

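The pin head sits on the ear at (371,255), where a fully home pin should appear. The tile walls are ochre (221,132), petrol (316,123) and maroon (300,38). I'll fit the T-model to the masks.

```bash
cat > fit.py <<'E'
from h import *
from scipy.optimize import minimize
np.set_printoptions(precision=4,suppress=True)
def box(hx,hy,z0,z1): return np.array([[a*hx,b*hy,c] for a in(-1,1) for b in(-1,1) for c in(z0,z1)])
F=box(.025,.028,0,.012);Wl=box(.005,.025,.012,.09)
SC=4
def render(pj,v,z0,wall=True):
    m=np.zeros((420*SC,560*SC),np.uint8);c,s=np.cos(v[2]),np.sin(v[2]);Rz=np.array([[c,-s,0],[s,c,0],[0,0,1]])
    for B in ((F,Wl) if wall else (F,)):
        q=np.array([pj(Rz@b+[v[0],v[1],z0])[::-1] for b in B])*SC+SC/2
        cv2.fillConvexPoly(m,cv2.convexHull(np.round(q).astype(np.int32)),1)
    return cv2.resize(m.astype(np.float32),(560,420),interpolation=cv2.INTER_AREA)
def fit(pj,mask,x,y,z0=0.):
    M=mask.astype(np.float32);best=None
    f=lambda v:-np.minimum(r:=render(pj,v,z0),M).sum()/np.maximum(r,M).sum()
    for a in(0,.6,1.2,-.6,-1.2):
        r=minimize(f,[x,y,a],method="Nelder-Mead",options=dict(initial_simplex=[[x,y,a],[x+.015,y,a],[x,y+.015,a],[x,y,a+.4]],maxiter=90))
        if best is None or r.fun<best.fun:best=r
    return best.x,-best.fun
def hue(im,m):
    h=cv2.cvtColor(im,cv2.COLOR_BGR2HSV)[m];h=h[h[:,1]>110];return np.median(h,0) if len(h)>20 else h.shape
def run(names=None,pj=None,pic=None,z=.05,k=6):
    w=pic or wrist();pj=lambda q:wp(w,q)
    for d in ctrl.cut_out("tile0",w)[:k]:
        m=d["mask"]
        if m.sum()>4000:continue
        p=wonz(w,d["centre"],.04);v,i=fit(pj,m,p[0],p[1])
        print("conf %.2f"%d["conf"],d["centre"],"xyyaw",v,"iou %.2f"%i,"hue",hue(w["color"],m),flush=True)
if __name__=="__main__": run();print(ctrl.get_obs()["time_s"])
E
python3 fit.py
```

```text
conf 0.89 [123.2, 312.0] xyyaw [ 0.5412  0.2928 -0.4122] iou 0.95 hue [ 98. 136.  77.]
conf 0.75 [49.1, 296.6] xyyaw [0.5265 0.3929 0.352 ] iou 0.95 hue [  3. 147.  73.]
conf 0.75 [4.9, 403.4] xyyaw [0.6767 0.4903 0.1719] iou 0.93 hue [146. 140.  89.]
conf 0.65 [86.0, 389.0] xyyaw [ 0.6412  0.3453 -0.097 ] iou 0.95 hue [176. 116.  91.]
conf 0.58 [130.1, 232.2] xyyaw [ 0.4398  0.2853 -0.0053] iou 0.97 hue [ 20. 190. 139.]
25.45
```

Spots after the turn are about (.636,.046), (.532,.066), (.513,-.038) and (.617,-.058). Ochre tile first.

Request:
move_arm(increments=[[0.5, 0.72, -0.65, 0, 0, 0, 0], [0.5, 0.72, -0.65, 0.5, 0, 0, 0], [0.5, 0, 0, 0.9, 0, 0, 0], [0.5, 0, 0, 0.9, 0, 0, 0], [0.5, 0, 0, 0.9, 0, 0, 0], [0.5, 0, 0, 0.9, 0, 0, 0], [0.5, 0, 0, 0, 0, 0, 0], [0, 0, 0, 0, 0, 0, 0], [0, 0, 0, 0, 0, 0, 0], [0, 0, 0, 0, 0, 0, 0], [0, 0, 0, 0, 0, 0, 0], [0, 0, 0, 0, 0, 0, 0]], force=25)

```text
time_s: 26.65
ee_pos: [0.443, 0.2825, 0.0537]
eef_rot: [3.141, -0.001, 1.565]
force: [-0.8, 1.4, -0.8]
grip_width: 0.0105
grip_force: 0.2
```

Request:
move_arm(increments=[[0, 0, 0, 0, 0, 0, 0], [0, 0, 0, -0.4, 0, 0, 0], [0, 0, 0, -0.8, 0, 0, 0], [0, 0, 0, -0.9, 0, 0, 0], [0, 0, 0, -0.9, 0, 0, 0], [0, -0.5, 0.3, 0, 0, 0, 0], [0, -0.75, 0.4, 0, 0, 0, 0], [0, -0.75, 0.4, 0, 0, 0, 0], [0, -0.75, 0.4, 0, 0, 0, 0], [0, -0.75, 0.4, 0, 0, 0, 0], [0, -0.75, 0.4, 0, 0, 0, 0], [0, -0.75, 0.4, 0, 0, 0, 0], [0, -0.75, 0.4, 0, 0, 0, 0], [0, -0.6, 0.3, 0, 0, 0, 0], [0, -0.45, 0.1, 0, 0, 0, 0], [0, 0, 0, 0, 0, 0, 0], [0, 0, 0, 0, 0, 0, 0]])

```text
time_s: 28.35
ee_pos: [0.6156, -0.0587, 0.2025]
eef_rot: [-3.141, -0.0, 1.564]
force: [-0.1, -0.3, -2.0]
grip_width: 0.0099
grip_force: 25.0
```

Run:
```python
from h import *
np.set_printoptions(precision=4,suppress=True)
t=ctrl.camera("top")
for c,r in((272.6,196.4),(307.8,203.6),(265,232),(300.8,239.4)):print(onz(t,(r,c),.07))
w=wrist();o=ctrl.get_obs();print(o["ee_pos"],o["grip_force"],o["force"])
for n,q in dict(s0=(.6364,.0464),s3=(.5321,.0659),s2=(.5126,-.0384),s1=(.6169,-.0579),c=(.5745,.004)).items():
  rc=wp(w,(*q,.07));r,c=np.round(rc).astype(int);g=cv2.cvtColor(w["color"],cv2.COLOR_BGR2GRAY)
  p=g[max(r-12,0):r+13,c-12:c+13]
  if p.size and p.min()<90:
    y,x=np.nonzero(p<p.min()+30);print(n,rc,p.min(),len(y),wonz(w,(max(r-12,0)+y.mean(),c-12+x.mean()),.07))
```

```text
[0.6346 0.0488 0.07  ]
[ 0.614  -0.0539  0.07  ]
[0.5308 0.0701 0.07  ]
[ 0.5099 -0.0337  0.07  ]
[ 0.6156 -0.0578  0.2029] 24.999399483203888 [ 0.5309 -0.3057 -2.097 ]
s0 [ 96.3464 302.9857] 32 21 [0.6364 0.0487 0.07  ]
s3 [ 80.1266 194.7556] 33 20 [0.5323 0.0693 0.07  ]
s2 [185.6784 179.0841] 26 16 [ 0.5111 -0.0346  0.07  ]
s1 [203.6907 283.0452] 50 359 [ 0.616  -0.0606  0.07  ]
c [141.0305 238.4091] 57 147 [0.5739 0.0069 0.07  ]
```

Request:
move_arm(increments=[[0, 0, 0, 0.5, 0, 0, 0], [0, 0, 0, 0.5, 0, 0, 0], [0, 0, 0, 0.35, 0, 0, 0], [0, 0, 0, 0.15, 0, 0, 0], [0, 0, 0, 0.06, 0, 0, 0], [0, 0, 0, 0, 0, 0, 0]])

```text
time_s: 29.05
ee_pos: [0.616, -0.0584, 0.1255]
eef_rot: [3.141, 0.0, 1.565]
force: [-0.2, 0.6, -2.1]
grip_width: 0.0099
grip_force: 25.0
```

Request:
move_arm(increments=[[0, 0, 0, 0.03, 0, 0, 0], [0, 0, 0, 0, 0, 0, 0], [0.3, 0, 0, 0, 0, 0, 0], [0.3, 0, 0, 0, 0, 0, 0], [0.4, 0, 0, 0, 0, 0, 0], [0.4, 0, 0, -0.5, 0, 0, 0], [0.4, 0, 0, -0.9, 0, 0, 0], [0.4, 0, 0, -0.9, 0, 0, 0], [0.4, 0.6, -0.2, -0.3, 0, 0, 0], [0.4, 0.8, -0.3, 0, 0, 0, 0], [0.4, 0.8, -0.3, 0, 0, 0, 0], [0.4, 0.8, -0.3, 0, 0, 0, 0], [0.4, 0.8, -0.3, 0, 0, 0, 0], [0.4, 0.8, -0.2, 0, 0, 0, 0], [0.4, 0.8, 0, 0, 0, 0, 0], [0.4, 0.4, 0, 0, 0, 0, 0], [0.4, 0, 0, 0, 0, 0, 0], [0.4, 0, 0, 0, 0, 0, 0]])

```text
time_s: 30.85
ee_pos: [0.5375, 0.2315, 0.2533]
eef_rot: [-3.142, 0.0, 1.565]
force: [0.6, 0.2, -0.3]
grip_width: 0.0376
grip_force: 0.0
```

```bash
python3 fit.py; python3 -c "
from h import *
print(ctrl.get_obs()['ee_pos'],ctrl.get_obs()['eef_rot'])"
```

```text
conf 0.97 [62.8, 271.3] xyyaw [0.5264 0.3927 0.3537] iou 0.95 hue [  3. 143.  83.]
conf 0.96 [96.6, 364.6] xyyaw [ 0.6416  0.3451 -0.1216] iou 0.91 hue [176. 116.  91.]
conf 0.91 [141.3, 285.2] xyyaw [ 0.5416  0.2923 -0.4078] iou 0.96 hue [ 98. 131.  79.]
conf 0.34 [347.8, 459.6] xyyaw [ 0.8597 -0.0664  0.7293] iou 0.39 hue (4, 3)
30.95
[0.53772179 0.23074202 0.25349588] [3.14149644e+00 9.28123822e-05 1.56381210e+00]
```

Request:
move_arm(increments=[[0.5, 0.6, 0.04, 0, 0, 0, 0], [0.5, 0.58, 0.04, 0, 0, 0, 0], [0.5, 0, 0, 0.4, 0, 0, 0.135], [0.5, 0, 0, 0.6, 0, 0, 0.135], [0.5, 0, 0, 0.7, 0, 0, 0.135], [0.5, 0, 0, 0.8, 0, 0, 0], [0.5, 0, 0, 0.8, 0, 0, 0], [0.5, 0, 0, 0.7, 0, 0, 0], [0.5, 0, 0, 0, 0, 0, 0], [0, 0, 0, 0, 0, 0, 0], [0, 0, 0, 0, 0, 0, 0], [0, 0, 0, 0, 0, 0, 0], [0, 0, 0, 0, 0, 0, 0], [0, 0, 0, 0, 0, 0, 0], [0, 0, 0, 0, 0, 0, 0]])

```text
time_s: 32.45
ee_pos: [0.542, 0.2908, 0.0538]
eef_rot: [3.141, -0.0, 1.16]
force: [-0.6, -0.4, 2.1]
grip_width: 0.0096
grip_force: 25.0
```

Request:
move_arm(increments=[[0, 0, 0, -0.4, 0, 0, 0], [0, 0, 0, -0.8, 0, 0, -0.135], [0, 0, 0, -0.9, 0, 0, -0.135], [0, 0, 0, -0.9, 0, 0, -0.135], [0, -0.4, 0.2, 0, 0, 0, 0], [0, -0.7, 0.28, 0, 0, 0, 0], [0, -0.7, 0.28, 0, 0, 0, 0], [0, -0.7, 0.28, 0, 0, 0, 0], [0, -0.7, 0.28, 0, 0, 0, 0], [0, -0.7, 0.28, 0, 0, 0, 0], [0, -0.6, 0.2, 0, 0, 0, 0], [0, -0.4, 0.08, 0, 0, 0, 0], [0, 0, 0, 0, 0, 0, 0], [0, 0, 0, 0, 0, 0, 0]])

```text
time_s: 33.85
ee_pos: [0.6342, 0.0453, 0.2031]
eef_rot: [-3.141, -0.0, 1.564]
force: [0.1, -0.4, -1.9]
grip_width: 0.0096
grip_force: 25.0
```

Request:
move_arm(increments=[[0, 0.01, 0.03, 0.5, 0, 0, 0], [0, 0, 0, 0.5, 0, 0, 0], [0, 0, 0, 0.35, 0, 0, 0], [0, 0, 0, 0.15, 0, 0, 0], [0, 0, 0, 0.08, 0, 0, 0], [0, 0, 0, 0, 0, 0, 0], [0.3, 0, 0, 0, 0, 0, 0], [0.3, 0, 0, 0, 0, 0, 0], [0.4, 0, 0, 0, 0, 0, 0], [0.4, 0, 0, -0.5, 0, 0, 0], [0.4, 0, 0, -0.9, 0, 0, 0], [0.4, 0, 0, -0.9, 0, 0, 0], [0.4, 0.6, -0.2, -0.3, 0, 0, 0], [0.4, 0.8, -0.4, 0, 0, 0, 0], [0.4, 0.8, -0.4, 0, 0, 0, 0], [0.4, 0.8, -0.4, 0, 0, 0, 0], [0.4, 0.8, -0.4, 0, 0, 0, 0], [0.4, 0.8, -0.34, 0, 0, 0, 0], [0.4, 0, 0, 0, 0, 0, 0], [0.4, 0, 0, 0, 0, 0, 0]])

```text
time_s: 35.85
ee_pos: [0.5301, 0.2768, 0.2547]
eef_rot: [3.141, -0.0, 1.566]
force: [-0.6, 0.5, -0.3]
grip_width: 0.0376
grip_force: 0.0
```

```bash
python3 fit.py; python3 -c "
from h import *
print(ctrl.get_obs()['ee_pos'],ctrl.get_obs()['eef_rot'])"
```

```text
conf 0.98 [98.3, 274.3] xyyaw [0.5264 0.3928 0.366 ] iou 0.95 hue [  3. 140.  86.]
conf 0.94 [27.7, 391.7] xyyaw [0.6759 0.4893 0.1897] iou 0.94 hue [146. 137.  61.]
conf 0.91 [135.9, 370.6] xyyaw [ 0.642   0.345  -0.0899] iou 0.97 hue [176. 117.  90.]
conf 0.45 [223.1, 427.3] xyyaw [ 0.7269  0.2263 -0.6974] iou 0.79 hue [ 14. 178.  79.]
35.95
[0.53076183 0.27546631 0.25457098] [3.14121000e+00 4.28106308e-05 1.56400491e+00]
```

Request:
move_arm(increments=[[0.5, 0.7, 0, 0, 0, 0, 0], [0.5, 0.8, -0.05, 0, 0, 0, 0], [0.5, 0.8, -0.05, 0, 0, 0, 0], [0.5, 0, 0, 0.4, 0, 0, -0.12], [0.5, 0, 0, 0.6, 0, 0, -0.12], [0.5, 0, 0, 0.7, 0, 0, -0.12], [0.5, 0, 0, 0.8, 0, 0, 0], [0.5, 0, 0, 0.8, 0, 0, 0], [0.5, 0, 0, 0.7, 0, 0, 0], [0.5, 0, 0, 0, 0, 0, 0], [0, 0, 0, 0, 0, 0, 0], [0, 0, 0, 0, 0, 0, 0], [0, 0, 0, 0, 0, 0, 0], [0, 0, 0, 0, 0, 0, 0], [0, 0, 0, 0, 0, 0, 0], [0, 0, 0, 0, 0, 0, 0]])

```text
time_s: 37.55
ee_pos: [0.5263, 0.3914, 0.0551]
eef_rot: [3.141, -0.0, 1.925]
force: [0.5, -0.5, 4.3]
grip_width: 0.0097
grip_force: 25.0
```

Request:
move_arm(increments=[[0, 0, 0, -0.4, 0, 0, 0], [0, 0, 0, -0.8, 0, 0, 0.12], [0, 0, 0, -0.9, 0, 0, 0.12], [0, 0, 0, -0.9, 0, 0, 0.12], [0, -0.4, 0, 0, 0, 0, 0], [0, -0.7, 0, 0, 0, 0, 0], [0, -0.7, 0, 0, 0, 0, 0], [0, -0.7, 0, 0, 0, 0, 0], [0, -0.7, 0, 0, 0, 0, 0], [0, -0.7, 0, 0, 0, 0, 0], [0, -0.7, 0, 0, 0, 0, 0], [0, -0.7, 0, 0, 0, 0, 0], [0, -0.7, 0, 0, 0, 0, 0], [0, -0.48, 0.12, 0, 0, 0, 0], [0, 0, 0, 0, 0, 0, 0], [0, 0, 0, 0, 0, 0, 0]])

```text
time_s: 39.15
ee_pos: [0.5299, 0.0672, 0.2042]
eef_rot: [-3.141, -0.0, 1.564]
force: [-0.2, 0.9, -3.0]
grip_width: 0.0098
grip_force: 25.0
```

Request:
move_arm(increments=[[0, 0, 0.04, 0.5, 0, 0, 0], [0, 0, 0, 0.5, 0, 0, 0], [0, 0, 0, 0.35, 0, 0, 0], [0, 0, 0, 0.15, 0, 0, 0], [0, 0, 0, 0.08, 0, 0, 0], [0, 0, 0, 0, 0, 0, 0], [0.3, 0, 0, 0, 0, 0, 0], [0.3, 0, 0, 0, 0, 0, 0], [0.4, 0, 0, 0, 0, 0, 0], [0.4, 0, 0, -0.5, 0, 0, 0], [0.4, 0, 0, -0.9, 0, 0, 0], [0.4, 0, 0, -0.9, 0, 0, 0], [0.4, 0, 0, -0.8, 0, 0, 0], [0.4, -0.8, -0.2, 0, 0, 0, 0], [0.4, -0.8, -0.2, 0, 0, 0, 0], [0.4, -0.8, 0, 0, 0, 0, 0], [0.4, -0.8, 0, 0, 0, 0, 0], [0.4, 0, 0, 0, 0, 0, 0], [0.4, 0, 0, 0, 0, 0, 0]])

```text
time_s: 41.05
ee_pos: [0.511, -0.0931, 0.2805]
eef_rot: [3.141, -0.0, 1.563]
force: [0.7, 0.1, -0.8]
grip_width: 0.0373
grip_force: 0.0
```

Run:
```python
from fit import *
w=wrist();o=ctrl.get_obs();print(o["time_s"],o["ee_pos"])
for d in ctrl.cut_out("tile0",w)[:6]:
    m=d["mask"]
    if m.sum()>8000:continue
    p=wonz(w,d["centre"],.11);v,i=fit(lambda q:wp(w,q),m,p[0],p[1],.07)
    print("%.2f"%d["conf"],d["centre"],v,"iou %.2f"%i,hue(w["color"],m))
s=ctrl.camera("side")["color"]
a=cv2.resize(w["color"],(400,300));b=cv2.resize(s[255:345,300:420],(400,300),interpolation=cv2.INTER_CUBIC)
c=cv2.resize(s[140:260,180:340],(400,300),interpolation=cv2.INTER_CUBIC)
cv2.imwrite("pics/fin.png",np.vstack([np.hstack([a,b]),np.hstack([c,c*0])]))
```

```text
41.1 [ 0.5111 -0.0923  0.2806]
0.82 [20.9, 313.1] [ 0.5485  0.1129 -0.0412] iou 0.97 [  3. 152.  49.]
0.76 [73.9, 390.8] [0.6367 0.0469 0.0051] iou 0.96 [ 99. 151.  38.]
0.64 [164.7, 373.8] [ 0.6163 -0.0563 -0.0155] iou 0.97 [ 20. 199.  76.]
0.60 [3.8, 356.4] [0.6024 0.1749 0.797 ] iou 0.88 [ 11. 205.  73.]
```

View pics/fin.png

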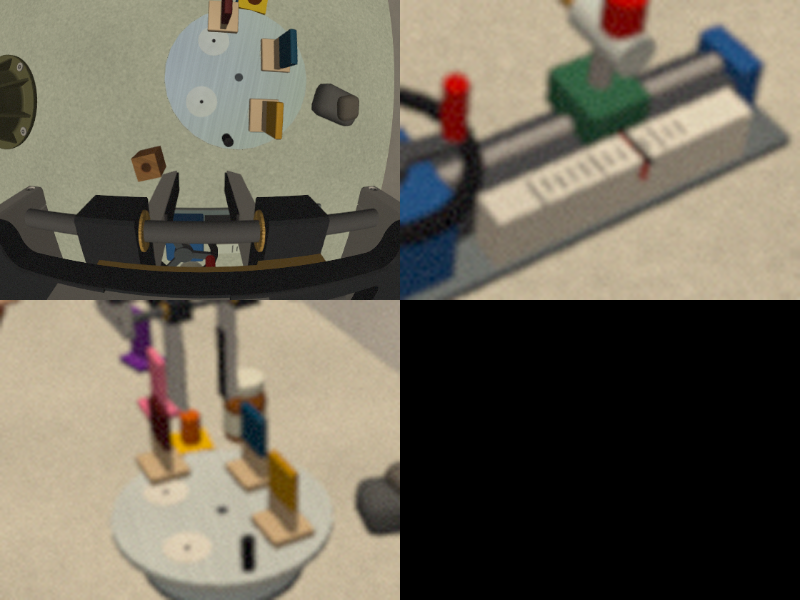

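The maroon tile was knocked off its spot to (.5485,.113), still upright. The other tiles, the pin and the pointer look right. I'll re-grasp it and shift it back.

Request:
move_arm(increments=[[0.4, 0.5, 0.15, 0, 0, 0, 0], [0.4, 0.8, 0.15, 0, 0, 0, 0], [0.4, 0.8, 0.15, 0, 0, 0, 0], [0.4, 0.8, 0.15, 0, 0, 0, 0], [0.4, 0.8, 0.15, 0, 0, 0, 0], [0.4, 0.36, 0, 0.3, 0, 0, 0.04], [0.4, 0, 0, 0.8, 0, 0, 0], [0.4, 0, 0, 0.8, 0, 0, 0], [0.4, 0, 0, 0.8, 0, 0, 0], [0.4, 0, 0, 0.4, 0, 0, 0], [0.4, 0, 0, 0, 0, 0, 0], [0, 0, 0, 0, 0, 0, 0], [0, 0, 0, 0, 0, 0, 0], [0, 0, 0, 0, 0, 0, 0], [0, 0, 0, 0, 0, 0, 0], [0, 0, 0, 0, 0, 0, 0]])

```text
time_s: 42.8
ee_pos: [0.55, 0.1102, 0.1259]
eef_rot: [3.141, -0.0, 1.525]
force: [0.2, 0.1, 1.8]
grip_width: 0.0095
grip_force: 25.0
```

Request:
move_arm(increments=[[0, 0, 0, -0.3, 0, 0, 0], [0, 0, 0, -0.3, 0, 0, 0], [0, -0.44, -0.16, 0, 0, 0, 0], [0, -0.44, -0.16, 0, 0, 0, 0], [0, 0, 0, 0.3, 0, 0, 0], [0, 0, 0, 0.2, 0, 0, 0], [0, 0, 0, 0.09, 0, 0, 0], [0, 0, 0, 0, 0, 0, 0], [0.3, 0, 0, 0, 0, 0, 0], [0.3, 0, 0, 0, 0, 0, 0], [0.4, 0, 0, 0, 0, 0, 0], [0.4, 0, 0, -0.5, 0, 0, 0], [0.4, 0, 0, -0.9, 0, 0, 0], [0.4, 0, 0, -0.9, 0, 0, 0], [0.4, 0, 0, -0.8, 0, 0, 0], [0.4, -0.8, -0.2, 0, 0, 0, 0], [0.4, -0.8, -0.2, 0, 0, 0, 0], [0.4, -0.8, 0, 0, 0, 0, 0], [0.4, -0.8, 0, 0, 0, 0, 0], [0.4, 0, 0, 0, 0, 0, 0]])

```text
time_s: 44.8
ee_pos: [0.504, -0.0955, 0.2809]
eef_rot: [-3.142, 0.001, 1.521]
force: [0.5, 0.4, -0.5]
grip_width: 0.0376
grip_force: 0.0
```

Run:
```python
from fit import *
w=wrist();o=ctrl.get_obs();print(o["time_s"],o["ee_pos"])
for d in ctrl.cut_out("tile0",w)[:5]:
    m=d["mask"]
    if m.sum()>8000:continue
    p=wonz(w,d["centre"],.11);v,i=fit(lambda q:wp(w,q),m,p[0],p[1],.07)
    print("%.2f"%d["conf"],d["centre"],v,"iou %.2f"%i,hue(w["color"],m))
g=cv2.cvtColor(w["color"],cv2.COLOR_BGR2GRAY)
for q in((.574,.006),(.511,-.0345)):
  r,c=np.round(wp(w,(*q,.07))).astype(int);p=g[r-8:r+9,c-8:c+9];y,x=np.nonzero(p<p.min()+25);print(len(y),wonz(w,(r-8+y.mean(),c-8+x.mean()),.07))
from scipy.ndimage import map_coordinates as mc
sp=ctrl.camera("side");s=sp["color"].astype(float);xs=np.arange(.640,.675,.002)
np.set_printoptions(precision=0,suppress=True,linewidth=200)
for y in(-.339,-.348): print(mc(s[...,2],np.array([proj(sp,(x,y,.058)) for x in xs]).T,order=1))
```

```text
44.85 [ 0.5042 -0.0936  0.2809]
0.83 [156.3, 379.6] [ 0.6159 -0.0569 -0.015 ] iou 0.98 [ 20. 199.  76.]
0.83 [68.8, 394.5] [ 0.6374  0.0464 -0.0249] iou 0.95 [ 99. 153.  38.]
0.77 [49.5, 299.1] [ 0.5327  0.0689 -0.0429] iou 0.93 [  2. 147.  80.]
88 [0.574  0.0069 0.07  ]
9 [ 0.5111 -0.0339  0.07  ]
[215. 214. 204. 198. 203. 213. 211. 190. 154. 120. 122. 149. 169. 181. 194. 208. 208. 199.]
[217. 212. 206. 210. 217. 221. 212. 185. 148. 114. 119. 152. 180. 198. 212. 216. 211. 193.]
```

```bash
python3 -c "
from station import ctrl
print(ctrl.hand_in())"
```

```text
the job is handed in; nothing more can be done
None
```

The job is handed in, and no verdict came back: the pointer is on the red line to within my measuring error (about +0.5 mm, the two views differing by a millimetre or two), the turntable is pinned fully home, and all three tiles present (ochre, petrol, maroon) stand within about 3 mm of their spots; the maroon one was knocked aside once and I set it back.

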